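# Unclip the burnisher's battery cover and rack it

### The job

Press the snap tab of the edge burnisher's battery cover inward to release the cover and lift it off. Rest the cover, ribbed side up, in the middle of the sloping wooden stand against its lip and let go, then take it again by its upper edge and stand it upright on its long edge, centred in the slot of the wooden rack. Leave the bottle, the jar and the mallet alone.

Things in the scene. Friction and masses are not known exactly. Their poses are not given: they have to be found in the camera images.
- burnisher: Fixed grey machine, 265 x 140 mm, 65 mm high, with a dark wooden burnishing head rising to 139 mm near its -x end (at x = -122 mm). Origin on the bench under the centre of its battery bay; x along the machine towards the cover's tab end (outer face at x = +95 mm), z up. The bay's rim is flush with the fitted cover's outer face, 65 mm up; the cover has 1.5 mm of play all round.
- cover: Loose white plastic battery cover: plate 150 (x) x 110 (y) x 5 mm, about 0.12 kg. Origin at the centre of the plate's underside (60 mm above the bench when fitted); x long, towards the tab; z out of the ribbed outer face. At the +x end a fixed rib (x = 49 to 55 mm, 28 mm wide) and, outside it, the snap tab stand up to z = 38 mm. The tab's hook goes down to z = -12 mm, at x = 58 to 81 mm.
- tab_grip (a point): Point on the cover midway between the rib's inner face (x = 49 mm) and the tab's outer face (x = 70 mm): x = 59.5, y = 0, z = 28 mm in the cover's frame. Pinch rib and tab together here along x, fingertips above the plate's face (z over 5 mm): the tab goes in, and the pinched pair is the handle to lift by. Let go while fitted, the tab springs back and catches again.
- tab (a joint): Travel of the snap tab in m: 0 as sprung, 0.008 fully in (towards the rib, along the cover's -x). The tab is 24 mm wide in y, 4 mm thick; the spring takes 2 N to start and 10 N fully in. The hook is surely free only when it is fully in.
- stand: Fixed light wooden stand, board sloping at 45 degrees. Origin under its middle on the bench; x along the lip, y level towards the slope's high side, z up. Board and lip are 100 mm long in x; the board runs 66 mm up from the lip, whose foot is at y = -30, z = 35 mm and which stands 12 mm proud. A cover lying with its long edge at the lip reaches 44 mm past the board's upper edge, free to pinch.
- stand_rest (a point): Point on the stand's board surface, 55 mm up the slope from the lip, at x = 0: the cover's origin lies here when its long edge is against the lip. Axes as stand (not sloped).
- rack: Fixed wooden rack, base 110 x 90 mm. Origin under its middle on the bench; x along the slot, z up. The slot is 12 mm wide and 100 mm long, open at both ends, between two walls 14 mm thick; its floor is 15 mm and the wall tops 47 mm above the bench.
- rack_slot (a point): Middle of the slot's floor, 15 mm above the bench.
- dye_bottle: Loose amber bottle, 60 mm across, 150 mm high, origin at its foot; to be left alone.
- jar: Loose glass jar with steel lid, 72 mm across, 80 mm high, origin at its foot; to be left alone.
- mallet: Loose mallet lying on the bench, 200 mm long, handle to its -x; to be left alone.
There are look-alikes about, which are no part of the job. Leave any turquoise look-alike of the rack alone.

How it is judged (in metres and radians):
On the way, in this order (a step that is already met when the one before it is completed fails the run):
1. the tab is pressed in while the cover is still in its bay (value of joint tab above 0.006 m and distance between cover and burnisher below 0.07 m), for 0.1 s.
2. the cover rests on the sloping stand, outer side up, let go (distance between cover and stand_rest below 0.03 m and angle between the x axis of cover and the x axis of stand, either way round below 0.3 rad and angle between cover's own z axis and vertical between 0.6 and 0.97 rad and contact force between the fingers and cover below 0.05 N and contact force between cover and stand above 0.3 N and linear speed of cover below 0.03 m/s), for 0.3 s.
At the end, for the whole second after the job is handed in: The cover stands on a long edge on the floor of the rack's slot (its origin 60 to 80 mm above the bench), upright within 0.25 rad, along the slot within 0.2 rad, its middle within 25 mm of the slot's middle, at rest and let go (angle between the y axis of cover and the z axis of rack, either way round below 0.25 rad and angle between the x axis of cover and the x axis of rack, either way round below 0.2 rad and horizontal distance between cover and rack_slot below 0.025 m and z of cover in the frame of rack between 0.06 and 0.08 m and contact force between cover and rack above 0.3 N and linear speed of cover below 0.03 m/s); the robot touches nothing.
It fails at once if the bottle, the jar or the mallet is moved by more than 20 mm or tipped (distance of any of dye_bottle, jar, mallet from where it was at the start of the episode above 0.02 m or angle between any of dye_bottle, jar's own z axis and vertical above 0.3 rad).
It also fails if it takes over 69 s, if anything falls off the work surface, if the arm or the gripper's body presses on something with over 40 N, if the wrist force passes 120 N, or if a joint passes its speed limit or range.

### The arm

A 6-joint arm with a two-finger parallel gripper is mounted at the origin on the work surface. World frame = base frame: x ahead of the robot, y to its left, z up, the work surface at z = 0. Lengths are in mm, angles in rad, forces in N, time in s.
With the tool pointing down it reaches from about 325 to 900 mm from the base axis. Payload 6.1 kg.
Tool frame: the origin (TCP) lies at the very end of the fingers, on their centre line; the grasp point (between the pads) lies ctrl.grip_depth behind it (ctrl.grip_depth is the distance from the TCP to the grasp point, in mm); z points along the fingers, y is the line along which they close (so a half turn about z gives the same grasp; the last joint's range is limited). The gripper opens to 85 mm and grips with 20 to 120 N. Pads are 22 mm wide; open, the fingers measure 114 mm over their backs; the gripper's body (76 mm by 85 mm) begins 54 mm behind the grasp point. The pads swing forward as they close: fully open they stand 13 mm farther back than shut.
Start: joints at [-1.228, 0.22, 1.526, -0, 1.395, -0.126], TCP at [282.377, -557.565, 231.3] pointing down, gripper open.
Joint ranges: [-2.98, 2.98], [-0.91, 2.08], [0.09, 2.57], [-1.24, 4.39], [0.2, 2.65], [-2.68, 2.68]. Speed limits (rad/s): [2.57, 2.57, 3.01, 3.14, 3.14, 3.14].

### API

Orientations are given as a rotation vector (axis times angle).
In Python, from plant import ctrl gives the robot as it stands.
- The arm moves only by the tool apply_moves, never from a script. Its argument "deltas" is a list of rows, each an object with "offset": the shift along the world's x, y, z normalised to -1 to 1, where 1 is 1 m, a list of three; "twist": the turn about the world's z normalised to -1 to 1, where 1 is 60 degrees; "hand": the opening, from 0 (shut) to 1 (fully open). In form: [{"offset": [dx, dy, dz], "twist": twist, "hand": hand}, ...]. A call has 1 to 20 rows; each row is the pose to reach, as a shift and turn from the pose commanded when the call began; what a row does not reach only later rows make up. A row lasts 1/12 s, in which the tool goes at most 41.7 mm and 7.16 degrees, less where a joint would pass 70% of its speed; a pose out of reach is approached as far as the arm can. A call with a number of a shift or a turn outside -1 to 1 is refused whole. A call with a gripper value outside its range is refused whole. The fingers move at their own pace and stop on an object; "squeeze" is the grip in N (left out, the last holds). Time passes only in rows, so rows that repeat a pose let the fingers close. It gives the time, the measured TCP pose, the force, the opening and the grip force at its end, in the units of the state.
- ctrl.get_state(): the state, without advancing time (a new reading comes with each control period).
- ctrl.capture(name): name is "side" or "top"; returns a dict with "image" (480x640x3 uint8, red, green, blue), "depth" (480x640 float32, mm along the optical axis (not along the pixel's ray), 0 where there is no reading), "fx", "fy", "cx", "cy" (pixels), "k1" (the pictures are not rectified: a ray, as slopes to the right and down, at radius r is drawn at 1 + k1 r^2 times it, then the intrinsics apply), "R" (3x3) and "t" (3): a world point X has camera coordinates R X + t. Camera axes: x right, y down, z forward; pixel columns grow to the right and rows downward; lengths in mm; the calibration is good to about 2 mm. A picture is of the moment at which its call begins.
- ctrl.close_job(): hands the job in; it is judged then, once.
The state is a dict: "time": time; "joints": joint angles; "qvel": joint speeds; "effort": joint torques, N m; "ee_pos": TCP position; "orientation": TCP orientation; "force": force on the tool from outside, world axes, zero at the start; "ft_torque": the same for the moment, N m; "width": opening from 0.0 (shut) to 1.0 (fully open); "grasp_force": force on a finger pad.
Only numpy, scipy, OpenCV 4.12 (cv2) and the standard library are available. Lean on these libraries where they do the work, as an engineer would, in place of code of your own. Each camera call takes 0.05 s, during which the arm holds its last target. There are 200 camera calls.

## Working session

There is one attempt and no reset: what is moved stays moved. The work goes in short steps, Python scripts to look and compute and a tool call to move; the robot and the scene stay as the last step left them, time stands still between calls to the robot, and variables do not carry over. Pictures are saved under pics/ and viewed, at most 10 in all, crops included, and the job is handed in when it is done.

Besides the shell and the picture viewer there is one more tool, called after ">>>" as name(argument=value, ...), one argument or row to a line, values as JSON. apply_moves: Moves the arm, as the interface text tells. Scaled input: -1 to 1 covers 1 m each way for a shift and 60 degrees each way for a turn. Its arguments: {"type":"object","properties":{"deltas":{"type":"array","items":{"type":"object","properties":{"offset":{"type":"array","items":{"type":"number"}},"twist":{"type":"number"},"hand":{"type":"number"}}}},"squeeze":{"type":"number"}},"required":["deltas"]}

```bash
mkdir -p pics; cat > h.py <<'E'
import numpy as np, cv2
from plant import ctrl
def cap(n,f=None):
    c=ctrl.capture(n)
    if f: cv2.imwrite('pics/'+f,c['image'][:,:,::-1])
    np.savez('pics/'+n+'_last.npz',**c)
    return c
def ray(c,u,v):
    x=(u-c['cx'])/c['fx'];y=(v-c['cy'])/c['fy'];a,b=x,y
    for _ in range(10):
        s=1+c['k1']*(a*a+b*b);a,b=x/s,y/s
    return np.array([a,b,1.0])
def onz(c,u,v,z):
    R=np.array(c['R']);t=np.array(c['t']);d=R.T@ray(c,u,v);o=-R.T@t
    return o+d*(z-o[2])/d[2]
def dep(c,u,v):
    R=np.array(c['R']);t=np.array(c['t']);return R.T@(ray(c,u,v)*c['depth'][int(v),int(u)]-t)
def cloud(c,mask=None):
    R=np.array(c['R']);t=np.array(c['t']);m=c['depth']>0
    if mask is not None:m&=mask
    v,u=np.nonzero(m);x=(u-c['cx'])/c['fx'];y=(v-c['cy'])/c['fy'];a,b=x,y
    for _ in range(10):
        s=1+c['k1']*(a*a+b*b);a,b=x/s,y/s
    d=c['depth'][v,u];return (np.stack([a*d,b*d,d],1)-t)@R,u,v
def proj(c,X):
    p=np.array(c['R'])@X+np.array(c['t']);a,b=p[0]/p[2],p[1]/p[2];s=1+c['k1']*(a*a+b*b)
    return c['fx']*a*s+c['cx'],c['fy']*b*s+c['cy']
E
python3 - <<'E'
from h import *
for n in('top','side'):
    c=cap(n,n+'0.png');print(n,c['fx'],c['k1'],-np.array(c['R']).T@c['t'],np.array(c['R'])[2])
s=ctrl.get_state();print(s,ctrl.grip_depth)
E
```

```text
top 506.69408948959324 0.023002098831342986 [ 365.93483778  -61.84309609 1343.78911372] [ 0.14182015 -0.01158558 -0.98982464]
side 615.6537895457761 -0.13008779559385147 [ 173.12912205 1225.93497089  955.15903429] [ 0.23955983 -0.8057893  -0.54158534]
{'time': 0.1, 'joints': array([-1.22812654e+00,  2.21154797e-01,  1.52747811e+00,  2.53488907e-05,
        1.39475005e+00, -1.26081498e-01]), 'qvel': array([-0.00121665, -0.00190848, -0.00275009, -0.00093685, -0.00022954,
        0.0006823 ]), 'effort': array([ 5.23987637e-04, -4.98240030e+01, -3.90548444e+01, -1.12550215e-04,
        5.62324640e-03, -2.43383511e-05]), 'ee_pos': array([ 282.18577117, -557.05309572,  230.31383635]), 'orientation': array([-3.05396786e+00, -7.29169325e-01,  2.64834512e-04]), 'force': array([ 0.31265911,  0.69326786, -0.67200985]), 'ft_torque': array([-0.00342139, -0.02647845,  0.01474383]), 'grasp_force': 0.0, 'width': 0.998707258623943} 18.700000000000003
```

View pics/top0.png

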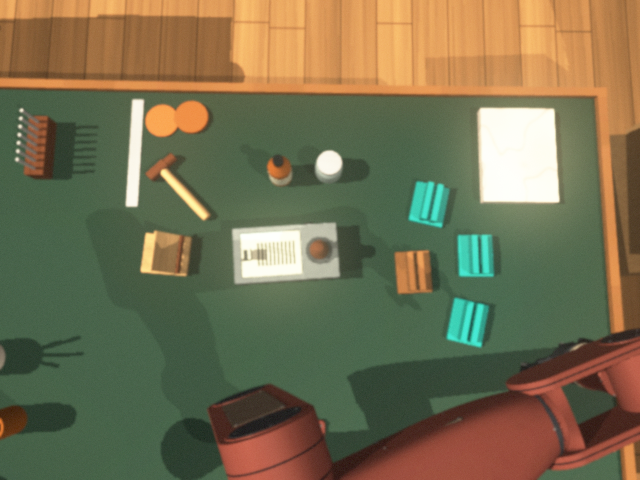

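View pics/side0.png

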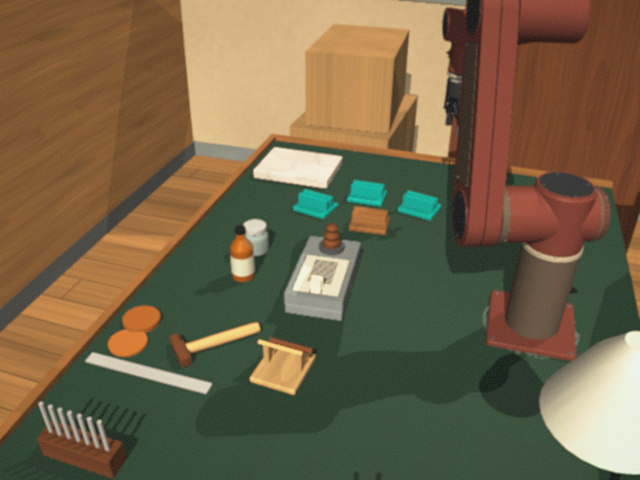

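Top view: the burnisher is at (286,252) with its tab end at the left (~245,254). The stand is at (167,253) and the bottle, jar and mallet are at (279,170), (329,166) and (182,187). Rack candidates: wooden (413,272), turquoise (429,204), (475,255), (468,322), and a red-brown tool holder (38,147). By the description it is the plain wooden one at (413,272). I'll check this in a close crop.

```bash
python3 - <<'E'
from h import *
c=dict(np.load('pics/top_last.npz'))
im=c['image'][195:305,125:445,::-1]
cv2.imwrite('pics/crop1.png',cv2.resize(im,None,fx=2.5,fy=2.5,interpolation=cv2.INTER_CUBIC))
for n,p,z in[('stand',(167,253),50),('burn',(286,252),65),('tab',(245,254),100),('rack',(413,272),47),('bottle',(279,170),80),('jar',(329,166),80),('mallet',(182,187),20)]:
    print(n,onz(c,*p,z).round(),dep(c,*p).round())
P,u,v=cloud(c); 
hsv=cv2.cvtColor(c['image'],cv2.COLOR_RGB2HSV)
def box(sel,lab):
    q=P[sel][:,:2].astype(np.float32);print(lab,sel.sum(),cv2.minAreaRect(q), 'zmax',np.percentile(P[sel][:,2],[5,50,95]).round(1))
def reg(u0,u1,v0,v1):return (u>=u0)&(u<=u1)&(v>=v0)&(v<=v1)
z=P[:,2]
box(reg(225,345,215,290)&(z>58)&(z<72),'burn top')
box(reg(225,345,215,290)&(z>110),'head')
box(reg(225,275,215,290)&(z>80),'tabs')
w=(hsv[v,u,1]<70)&(hsv[v,u,2]>170)
box(reg(225,345,215,290)&(z>58)&(z<72)&w,'cover')
box(reg(390,436,245,298)&(z>42)&(z<52),'rack walls')
box(reg(390,436,245,298)&(z>10)&(z<52),'rack all')
box(reg(135,200,225,280)&(z>8),'stand all')
for a,b in((10,25),(25,40),(40,55),(55,70),(70,85),(85,100)):
    s=reg(135,200,225,280)&(z>a)&(z<b)
    if s.sum()>5: box(s,f'stand {a}')
box(reg(260,300,150,190)&(z>20),'bottle');box(reg(310,350,145,190)&(z>20),'jar');box(reg(140,215,150,225)&(z>8),'mallet')
E
```

```text
stand [518. 304.  50.] [518. 304.  49.]
burn [522.  -1.  65.] [522.  -1.  65.]
tab [511.  99. 100.] [516. 103.  64.]
rack [ 476. -327.   47.] [ 476. -326.   50.]
bottle [732.  20.  80.] [722.  18. 116.]
jar [ 744. -108.   80.] [ 746. -108.   76.]
mallet [699. 282.  20.] [699. 282.  19.]
burn top 4977 ((523.810546875, 0.124542236328125), (145.46063232421875, 265.19049072265625), 4.541877269744873) zmax [60.5 64.8 69.3]
head 192 ((526.3405151367188, -82.89834594726562), (35.201080322265625, 36.60323715209961), 46.49513244628906) zmax [112.1 132.5 139.5]
tabs 70 ((513.7254028320312, 95.98680877685547), (26.876737594604492, 21.446828842163086), 2.6263835430145264) zmax [ 83.   96.4 100.5]
cover 4592 ((521.6996459960938, 1.67791748046875), (139.2842254638672, 261.0104064941406), 4.372326850891113) zmax [60.6 64.9 69.2]
rack walls 426 ((481.23504638671875, -335.52142333984375), (100.38428497314453, 41.64645767211914), 3.470994710922241) zmax [43.1 46.9 50.9]
rack all 1378 ((481.01104736328125, -337.109130859375), (109.52249908447266, 95.87940979003906), 4.905754089355469) zmax [11.4 17.9 4
[... 513 characters left out ...]
812) zmax [40.4 45.3 54.2]
stand 55 302 ((519.5132446289062, 309.9668884277344), (26.977083206176758, 99.66580963134766), 86.34768676757812) zmax [56.1 62.4 69.2]
stand 70 299 ((520.7349243164062, 324.4026184082031), (24.63279151916504, 99.78294372558594), 85.70509338378906) zmax [70.7 76.6 82.9]
bottle 582 ((734.5473022460938, 18.31888198852539), (54.71733856201172, 59.929649353027344), 17.16281509399414) zmax [ 35.6 101.6 150.6]
jar 665 ((751.9510498046875, -109.04350280761719), (69.05130767822266, 66.25728607177734), 89.26010131835938) zmax [34.1 78.2 83.4]
mallet 962 ((706.4238891601562, 289.9047546386719), (189.62229919433594, 156.2456512451172), 79.04507446289062) zmax [12.9 23.1 28.7]
```

View pics/crop1.png

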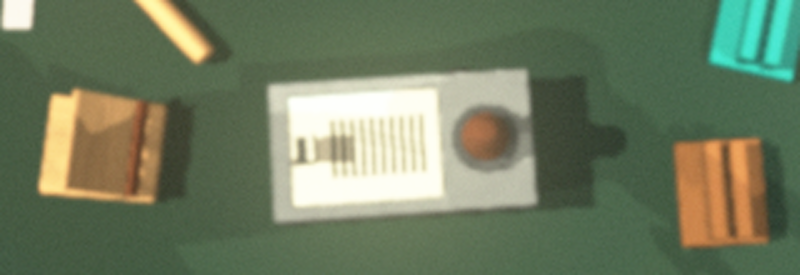

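The crop shows the burnisher with its cover and the tab at crop (305,150). The stand's lip is the dark stripe at crop x≈135, so its high side is to the left (+y). The plain wooden rack's slot is at crop (730,190), and it matches the description. Next I'll refine the poses.

```bash
python3 - <<'E'
from h import *
c=dict(np.load('pics/top_last.npz'));im=c['image']
hsv=cv2.cvtColor(im,cv2.COLOR_RGB2HSV);H,S,V=cv2.split(hsv)
def rect(mask,roi,z,lab):
    m=np.zeros(mask.shape,np.uint8);u0,u1,v0,v1=roi;m[v0:v1,u0:u1]=mask[v0:v1,u0:u1]*255
    cs,_=cv2.findContours(m,cv2.RETR_EXTERNAL,cv2.CHAIN_APPROX_NONE);k=max(cs,key=cv2.contourArea)[:,0]
    w=np.array([onz(c,*p,z)[:2] for p in k],np.float32);print(lab,cv2.minAreaRect(w))
print('px cover',hsv[240,290],hsv[275,240],hsv[225,240],hsv[270,300],'rack',hsv[272,402],hsv[272,415],hsv[272,420],hsv[272,426], 'bench',hsv[300,300])
rect(V>235,(225,310,215,290),65,'cover V235')
rect((S<60)&(V>100),(225,345,215,290),65,'burn grey')
# slot: profile along rows
for r in range(254,294,6): print(r,[int(x) for x in V[r,394:436]])
for r in (245,250,254,258): print(r,[int(x) for x in V[r,236:266]])
E
```

```text
px cover [ 29  21 252] [ 30  27 188] [ 46  67 106] [ 28  16 254] rack [ 14 161 204] [ 14 143 132] [ 13 162 210] [ 14 150 148] bench [ 50  62 115]
cover V235 ((518.2575073242188, 38.207645416259766), (112.21111297607422, 151.2267303466797), 4.44609260559082)
burn grey ((522.7579345703125, 2.138153076171875), (161.84652709960938, 275.91864013671875), 5.010108470916748)
254 [118, 158, 181, 190, 190, 189, 191, 186, 185, 185, 182, 177, 189, 214, 229, 235, 236, 230, 210, 163, 121, 111, 148, 203, 230, 236, 236, 234, 221, 185, 163, 151, 149, 143, 129, 100, 78, 76, 79, 79, 79, 83]
260 [103, 143, 176, 183, 185, 188, 188, 191, 188, 185, 178, 173, 167, 183, 203, 210, 214, 215, 201, 171, 129, 113, 139, 183, 220, 234, 237, 235, 229, 203, 171, 157, 151, 148, 139, 121, 87, 76, 76, 77, 75, 75]
266 [92, 128, 169, 194, 194, 188, 188, 189, 188, 187, 186, 183, 175, 180, 194, 208, 217, 215, 208, 186, 150, 114, 104, 139, 185, 218, 227, 233, 232, 220, 186, 162, 153, 152, 147, 129, 105, 70, 66, 71, 75, 73]
272 [93, 111, 157, 190, 200, 204, 203, 204, 204, 205, 198, 193, 180, 172, 183, 199, 214, 214, 214, 199,
[... 650 characters left out ...]
60, 176, 185, 183, 186, 188, 185, 175, 171, 168, 164, 156, 134, 102, 80, 80, 82]
245 [192, 190, 191, 197, 221, 246, 253, 254, 254, 254, 254, 254, 254, 254, 254, 254, 254, 254, 254, 254, 250, 230, 229, 245, 244, 225, 228, 245, 243, 223]
250 [191, 191, 189, 189, 208, 236, 247, 237, 213, 195, 207, 238, 250, 248, 231, 224, 233, 232, 225, 218, 207, 178, 157, 176, 191, 173, 158, 177, 189, 181]
254 [191, 191, 191, 190, 202, 234, 246, 234, 180, 146, 159, 213, 245, 248, 232, 197, 190, 202, 203, 203, 195, 173, 146, 163, 182, 170, 148, 163, 183, 176]
258 [188, 186, 189, 188, 191, 214, 229, 214, 166, 137, 145, 195, 237, 245, 235, 201, 193, 205, 210, 209, 200, 179, 154, 166, 185, 174, 154, 167, 189, 180]
```

>>> apply_moves(
  deltas=[
    {"offset": [0.2316, 0.652, 0], "twist": -0.373, "hand": 0.6},
    {"offset": [0.2316, 0.652, 0], "twist": -0.373, "hand": 0.6},
    {"offset": [0.2316, 0.652, 0], "twist": -0.373, "hand": 0.6},
    {"offset": [0.2316, 0.652, 0], "twist": -0.373, "hand": 0.6},
    {"offset": [0.2316, 0.652, 0], "twist": -0.373, "hand": 0.6},
    {"offset": [0.2316, 0.652, 0], "twist": -0.373, "hand": 0.6},
    {"offset": [0.2316, 0.652, 0], "twist": -0.373, "hand": 0.6},
    {"offset": [0.2316, 0.652, 0], "twist": -0.373, "hand": 0.6},
    {"offset": [0.2316, 0.652, 0], "twist": -0.373, "hand": 0.6},
    {"offset": [0.2316, 0.652, 0], "twist": -0.373, "hand": 0.6},
    {"offset": [0.2316, 0.652, 0], "twist": -0.373, "hand": 0.6},
    {"offset": [0.2316, 0.652, 0], "twist": -0.373, "hand": 0.6},
    {"offset": [0.2316, 0.652, 0], "twist": -0.373, "hand": 0.6},
    {"offset": [0.2316, 0.652, 0], "twist": -0.373, "hand": 0.6},
    {"offset": [0.2316, 0.652, 0], "twist": -0.373, "hand": 0.6},
    {"offset": [0.2316, 0.652, 0], "twist": -0.373, "hand": 0.6},
    {"offset": [0.2316, 0.652, 0], "twist": -0.373, "hand": 0.6},
    {"offset": [0.2316, 0.652, 0], "twist": -0.373, "hand": 0.6},
    {"offset": [0.2316, 0.652, 0], "twist": -0.373, "hand": 0.6},
    {"offset": [0.2316, 0.652, 0], "twist": -0.373, "hand": 0.6},
  ],
  squeeze=30,
)

```text
time: 1.77
ee_pos: [513.5, 94.1, 230.7]
orientation: [3.139, 0.124, -0.002]
force: [0.1, 0.5, -0.1]
width: 0.593
grasp_force: 0.0
```

>>> apply_moves(
  deltas=[
    {"offset": [0, 0, -0.04], "twist": 0, "hand": 0.6},
    {"offset": [0, 0, -0.08], "twist": 0, "hand": 0.6},
    {"offset": [0, 0, -0.11], "twist": 0, "hand": 0.6},
    {"offset": [0, 0, -0.135], "twist": 0, "hand": 0.6},
    {"offset": [0, 0, -0.15], "twist": 0, "hand": 0.6},
    {"offset": [0, 0, -0.159], "twist": 0, "hand": 0.6},
    {"offset": [0, 0, -0.159], "twist": 0, "hand": 0.6},
    {"offset": [0, 0, -0.159], "twist": 0, "hand": 0.6},
  ],
)

```text
time: 2.43
ee_pos: [514.1, 93.5, 72.7]
orientation: [3.139, 0.121, 0.0]
force: [0.1, 0.6, 0.2]
width: 0.603
grasp_force: 0.0
```

```bash
python3 - <<'E'
from h import *
s=ctrl.get_state();print(s['ee_pos'],s['force'])
a=cap('side')['image'][225:330,270:375];b=cap('top')['image'][200:305,220:325]
cv2.imwrite('pics/g1.png',cv2.resize(np.hstack([a,b]),None,fx=3.6,fy=3.6,interpolation=cv2.INTER_CUBIC)[:,:,::-1])
E
```

```text
[514.14879286  93.54507447  72.71119718] [0.07906579 0.60126847 0.19116886]
```

View pics/g1.png

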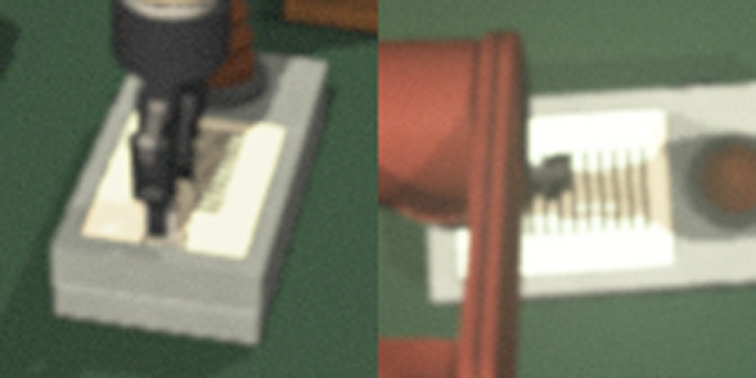

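The side crop shows the fingers straddling the tab handle near crop (155,190), just above the cover. Nothing is touched. I'll close now.

>>> apply_moves(
  deltas=[
    {"offset": [0, 0, 0], "twist": 0, "hand": 0},
    {"offset": [0, 0, 0], "twist": 0, "hand": 0},
    {"offset": [0, 0, 0], "twist": 0, "hand": 0},
    {"offset": [0, 0, 0], "twist": 0, "hand": 0},
    {"offset": [0, 0, 0], "twist": 0, "hand": 0},
    {"offset": [0, 0, 0], "twist": 0, "hand": 0},
    {"offset": [0, 0, 0], "twist": 0, "hand": 0},
    {"offset": [0, 0, 0], "twist": 0, "hand": 0},
    {"offset": [0, 0, 0], "twist": 0, "hand": 0},
    {"offset": [0, 0, 0], "twist": 0, "hand": 0},
    {"offset": [0, 0, 0], "twist": 0, "hand": 0},
    {"offset": [0, 0, 0], "twist": 0, "hand": 0},
  ],
  squeeze=35,
)

```text
time: 3.53
ee_pos: [515.1, 94.6, 73.7]
orientation: [3.139, 0.123, 0.004]
force: [-1.0, 1.0, 6.1]
width: 0.141
grasp_force: 37.0
```

>>> apply_moves(
  deltas=[
    {"offset": [0, 0, 0.005], "twist": 0, "hand": 0},
    {"offset": [0, 0, 0.01], "twist": 0, "hand": 0},
    {"offset": [0, 0, 0.02], "twist": 0, "hand": 0},
    {"offset": [0, 0, 0.03], "twist": 0, "hand": 0},
    {"offset": [0, 0, 0.05], "twist": 0, "hand": 0},
    {"offset": [0, 0, 0.07], "twist": 0, "hand": 0},
    {"offset": [0, 0, 0.09], "twist": 0, "hand": 0},
    {"offset": [0, 0, 0.11], "twist": 0, "hand": 0},
    {"offset": [0, 0, 0.13], "twist": 0, "hand": 0},
    {"offset": [0, 0, 0.13], "twist": 0, "hand": 0},
    {"offset": [0, 0, 0.13], "twist": 0, "hand": 0},
  ],
)

```text
time: 4.45
ee_pos: [515.0, 94.5, 204.3]
orientation: [3.139, 0.123, 0.006]
force: [0.0, -0.9, -2.3]
width: 0.139
grasp_force: 36.0
```

```bash
python3 - <<'E'
from h import *
s=ctrl.get_state();print(s['ee_pos'],s['force'],s['width'])
a=cap('side')['image'][150:330,250:400];b=cap('top')['image'][180:310,190:345]
b=cv2.resize(b,(215,180))
cv2.imwrite('pics/g2.png',cv2.resize(np.hstack([a,b]),None,fx=2.1,fy=2.1,interpolation=cv2.INTER_CUBIC)[:,:,::-1])
E
```

```text
[515.0408005   94.46077954 204.28589585] [ 0.04724142 -0.91587068 -2.27398821] 0.13926958353402977
```

View pics/g2.png

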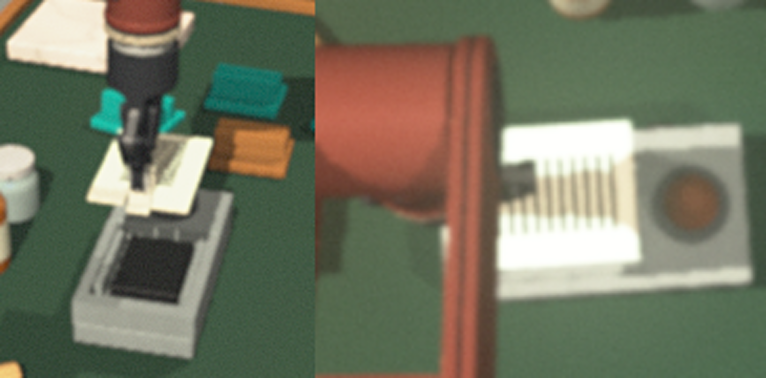

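The side crop shows the cover lifted out level in the fingers, with the open bay below at (155,265). Now I'll get the stand's plane from depth.

```bash
python3 - <<'E'
from h import *
for n in('side','top'):
    c=dict(np.load(f'pics/{n}_last.npz'));P,u,v=cloud(c)
    s=(abs(P[:,0]-519)<75)&(abs(P[:,1]-304)<75)&(P[:,2]>5)&(P[:,2]<100);Q=P[s]
    print(n,len(Q))
    if len(Q)<200: continue
    e=np.array([np.cos(np.radians(86)),np.sin(np.radians(86))])
    # RANSAC 45deg plane: z - yS = const
    q=Q[(Q[:,2]>45)&(Q[:,2]<78)];k=q[:,2]-q[:,:2]@e
    h,ed=np.histogram(k,60);print('mode',ed[h.argmax()],h.max())
    sel=abs(k-ed[h.argmax()])<6;q=q[sel]
    A=np.c_[q[:,:2],np.ones(len(q))];co,*_=np.linalg.lstsq(A,q[:,2],rcond=None)
    print('slope',np.degrees(np.arctan(np.hypot(*co[:2]))),'dir',np.degrees(np.arctan2(co[1],co[0])),'z at(519,304)',co@[519,304,1])
    print(cv2.minAreaRect(q[:,:2].astype(np.float32)),len(q))
    t=Q@np.r_[[np.sin(np.radians(86)),-np.cos(np.radians(86))],0];print('x extent',np.percentile(t[Q[:,2]>45],[1,99]), 'base', np.percentile(t,[1,99]))
    w=Q[:,:2]@e
    for z0 in range(10,90,5):
        m=(Q[:,2]>z0)&(Q[:,2]<=z0+5)
        if m.sum()>3:print(z0,m.sum(),np.percentile(w[m],[3,50,97]).round(1))
E
```

```text
side 2337
mode -293.6017086012743 11
slope 49.5565465033273 dir 86.65161608931939 z at(519,304) 42.483750077527134
((520.4708251953125, 323.3934020996094), (102.39662170410156, 31.613487243652344), 2.591986656188965) 89
x extent [446.6152841  545.09510461] base [444.69439135 547.44592974]
10 837 [310.5 368.2 412.4]
15 607 [315.2 375.2 411.4]
20 59 [319.  349.6 399. ]
25 54 [318.7 337.9 360. ]
30 40 [313.8 354.2 360.9]
35 143 [308.  315.7 359.5]
40 145 [308.2 313.9 359.5]
45 44 [311.6 356.3 361.2]
50 34 [338.9 357.2 360.7]
55 27 [338.9 356.9 360.3]
60 21 [347.3 357.3 361.3]
70 6 [354.5 357.9 366.7]
75 110 [363.1 367.7 372.2]
80 69 [363.8 367.2 372.5]
top 941
mode -285.83400139901494 29
slope 40.8954132195481 dir 85.7646476485715 z at(519,304) 55.910670359655796
((520.4913330078125, 319.13458251953125), (28.306011199951172, 100.257080078125), 86.16402435302734) 425
x extent [447.5230799  545.62599645] base [445.08109348 547.66746021]
10 211 [370.1 401.2 412.4]
15 103 [369.6 401.6 411. ]
50 6 [341.8 343.3 345.4]
55 59 [340.8 343.6 348.5]
60 94 [341.8 347.1 353.3]
65 112 [344.7 351.9 358.8]
70 113 [350.9 357.4 371. ]
75 141 [356.8 363.6 370.8]
80 42 [361.4 364.9 368.3]
```

>>> apply_moves(
  deltas=[
    {"offset": [-0.01, 0.03, 0], "twist": 0.1, "hand": 0},
    {"offset": [-0.02, 0.06, 0], "twist": 0.2, "hand": 0},
    {"offset": [-0.03, 0.09, 0], "twist": 0.3, "hand": 0},
    {"offset": [-0.04, 0.12, 0], "twist": 0.4, "hand": 0},
    {"offset": [-0.045, 0.15, 0], "twist": 0.5, "hand": 0},
    {"offset": [-0.05, 0.18, 0], "twist": 0.6, "hand": 0},
    {"offset": [-0.052, 0.1956, 0], "twist": 0.7, "hand": 0},
    {"offset": [-0.052, 0.1956, 0], "twist": 0.7, "hand": 0},
  ],
)

```text
time: 5.22
ee_pos: [460.1, 292.6, 200.4]
orientation: [-2.881, -1.251, 0.005]
force: [-1.2, -0.6, -1.2]
width: 0.14
grasp_force: 36.1
```

>>> apply_moves(
  deltas=[
    {"offset": [0, 0, 0], "twist": 0.1, "hand": 0},
    {"offset": [0, 0, 0], "twist": 0.2, "hand": 0},
    {"offset": [0, 0, 0], "twist": 0.3, "hand": 0},
    {"offset": [0, 0, 0], "twist": 0.4, "hand": 0},
    {"offset": [0, 0, -0.01], "twist": 0.5, "hand": 0},
    {"offset": [0, 0, -0.025], "twist": 0.6, "hand": 0},
    {"offset": [0, 0, -0.04], "twist": 0.658, "hand": 0},
    {"offset": [0, 0, -0.055], "twist": 0.658, "hand": 0},
    {"offset": [0, 0, -0.07], "twist": 0.658, "hand": 0},
    {"offset": [0, 0, -0.07], "twist": 0.658, "hand": 0},
    {"offset": [0, 0, -0.07], "twist": 0.658, "hand": 0},
  ],
)

```text
time: 6.13
ee_pos: [460.7, 288.7, 130.4]
orientation: [-2.299, -2.139, 0.007]
force: [-0.1, 0.4, -0.9]
width: 0.14
grasp_force: 36.1
```

```bash
cat >> h.py <<'E'
so=np.array([519.5,314.3]);sx=np.array([.99756,-.06976]);sy=np.array([.06976,.99756])
def toS(P):
    d=P[:,:2]-so;return np.c_[d@sx,d@sy,P[:,2]]
def white(n):
    c=cap(n);P,u,v=cloud(c);hs=cv2.cvtColor(c['image'],cv2.COLOR_RGB2HSV)[v,u]
    k=(abs(P[:,0]-519)<130)&(abs(P[:,1]-304)<110)&(P[:,2]>25)&(hs[:,1]<75)&(hs[:,2]>150)
    return c,toS(P[k])
def plane(W,x0,x1):
    q=W[(W[:,0]>x0)&(W[:,0]<x1)]
    A=np.c_[q[:,:2],np.ones(len(q))]
    for _ in range(4):
        co,*_=np.linalg.lstsq(A,q[:,2],rcond=None);r=abs(A@co-q[:,2]);k=r<max(4,np.percentile(r,80));A,q=A[k],q[k]
    print('n',len(q),'z=',co.round(3),'tilt y',np.degrees(np.arctan(co[1])).round(1),'tilt x',np.degrees(np.arctan(co[0])).round(1),'ext',q.min(0).round(),q.max(0).round())
E
python3 - <<'E'
from h import *
s=ctrl.get_state();print(s['ee_pos'],s['orientation'],s['force'],s['width'],s['joints'],toS(s['ee_pos'][None]))
for n in('side','top'):
    c,W=white(n);print(n,len(W))
    if len(W)>50: plane(W,-30,75)
E
```

```text
[460.68692591 288.71981266 130.4280122 ] [-2.299485   -2.13874995  0.00680316] [-0.11275374  0.35422011 -0.89341769] 0.1399432007347187 [ 4.14920324e-01  1.26640159e-01  1.83084002e+00 -2.88088164e-04
  1.18860624e+00  4.87428698e-01] [[-56.88509632 -29.62057173 130.4280122 ]]
side 2566
n 1324 z= [-1.60000e-02 -1.20000e-02  1.23421e+02] tilt y -0.7 tilt x -0.9 ext [-30. -89. 118.] [ 75.  27. 128.]
top 2089
n 1192 z= [-2.00000e-02 -7.00000e-03  1.23851e+02] tilt y -0.4 tilt x -1.1 ext [-30. -86. 119.] [ 75.  25. 129.]
```

>>> apply_moves(
  deltas=[
    {"offset": [0, 0, -0.01], "twist": 0, "hand": 0},
    {"offset": [0, 0, -0.02], "twist": 0, "hand": 0},
    {"offset": [0, 0, -0.03], "twist": 0, "hand": 0},
    {"offset": [0, 0, -0.035], "twist": 0, "hand": 0},
    {"offset": [0, 0, -0.037], "twist": 0, "hand": 0},
    {"offset": [0, 0, -0.039], "twist": 0, "hand": 0},
    {"offset": [0, 0, -0.041], "twist": 0, "hand": 0},
    {"offset": [0, 0, -0.043], "twist": 0, "hand": 0},
    {"offset": [0, 0, -0.045], "twist": 0, "hand": 0},
  ],
  squeeze=22,
)

```text
time: 6.98
ee_pos: [462.8, 289.4, 88.7]
orientation: [2.297, 2.14, 0.0]
force: [-2.7, -7.3, 10.9]
width: 0.139
grasp_force: 33.2
```

```bash
python3 - <<'E'
from h import *
s=ctrl.get_state();print(s['ee_pos'],s['force'],s['width'])
for n in('side','top'):
    c,W=white(n);plane(W,-30,75)
E
```

```text
[462.84103012 289.37325757  88.65852003] [-2.7403833  -7.33295077 10.90145284] 0.13855641560159465
n 1170 z= [-1.2000e-02  1.1400e-01  8.6284e+01] tilt y 6.5 tilt x -0.7 ext [-30. -85.  72.] [75. 31. 92.]
n 1088 z= [-2.0000e-02  1.3400e-01  8.5454e+01] tilt y 7.6 tilt x -1.1 ext [-27. -83.  70.] [75. 27. 92.]
```

>>> apply_moves(
  deltas=[
    {"offset": [0, 0, -0.002], "twist": 0, "hand": 0},
    {"offset": [0, 0, -0.004], "twist": 0, "hand": 0},
    {"offset": [0, 0, -0.006], "twist": 0, "hand": 0},
    {"offset": [0, 0, -0.008], "twist": 0, "hand": 0},
    {"offset": [0, 0, -0.01], "twist": 0, "hand": 0},
    {"offset": [0, 0, -0.012], "twist": 0, "hand": 0},
    {"offset": [0, 0, -0.014], "twist": 0, "hand": 0},
    {"offset": [0, 0, -0.016], "twist": 0, "hand": 0},
  ],
)

```text
time: 7.75
ee_pos: [463.0, 288.5, 72.3]
orientation: [2.297, 2.139, -0.001]
force: [-1.6, -9.6, 8.2]
width: 0.141
grasp_force: 34.0
```

```bash
python3 - <<'E'
from h import *
s=ctrl.get_state();print(s['ee_pos'],s['force'],s['width'],toS(s['ee_pos'][None]))
for n in('side','top'):
    c,W=white(n);plane(W,-30,75)
E
```

```text
[462.97763493 288.53744505  72.27181302] [-1.59049095 -9.63679446  8.24340476] 0.14127771781501347 [[-54.58725467 -29.6426945   72.27181302]]
n 623 z= [-4.0000e-03  4.6500e-01  8.0898e+01] tilt y 24.9 tilt x -0.2 ext [-29. -77.  44.] [75. 29. 97.]
n 1012 z= [-2.2000e-02  4.8300e-01  7.9994e+01] tilt y 25.8 tilt x -1.2 ext [-29. -74.  40.] [75. 25. 93.]
```

>>> apply_moves(
  deltas=[
    {"offset": [0, 0, -0.002], "twist": 0, "hand": 0},
    {"offset": [0, 0, -0.004], "twist": 0, "hand": 0},
    {"offset": [0, 0, -0.006], "twist": 0, "hand": 0},
    {"offset": [0, 0, -0.008], "twist": 0, "hand": 0},
    {"offset": [0, 0, -0.008], "twist": 0, "hand": 0},
  ],
)

```text
time: 8.27
ee_pos: [463.2, 289.2, 64.5]
orientation: [2.297, 2.14, 0.001]
force: [-2.0, -6.9, 7.3]
width: 0.139
grasp_force: 34.3
```

```bash
python3 - <<'E'
from h import *
s=ctrl.get_state();print(s['ee_pos'],s['force'],s['width'],toS(s['ee_pos'][None]))
for n in('side','top'):
    c,W=white(n);plane(W,-30,75)
E
```

```text
[463.15676949 289.21160283  64.52447506] [-2.01916127 -6.91064261  7.3087561 ] 0.13918922087584037 [[-54.45558644 -28.95768524  64.52447506]]
n 231 z= [7.0000e-03 6.5200e-01 7.7144e+01] tilt y 33.1 tilt x 0.4 ext [-29. -65.  34.] [75. 28. 96.]
n 967 z= [-6.0000e-03  6.7200e-01  7.6365e+01] tilt y 33.9 tilt x -0.3 ext [-30. -68.  29.] [75. 24. 93.]
```

>>> apply_moves(
  deltas=[
    {"offset": [0, 0, 0.01], "twist": 0, "hand": 0},
    {"offset": [0, 0.004, 0.02], "twist": 0, "hand": 0},
    {"offset": [0.001, 0.012, 0.03], "twist": 0, "hand": 0},
    {"offset": [0.0016, 0.0234, 0.03], "twist": 0, "hand": 0},
    {"offset": [0.0016, 0.0234, 0.03], "twist": 0, "hand": 0},
    {"offset": [0.0016, 0.0234, 0.027], "twist": 0, "hand": 0},
    {"offset": [0.0016, 0.0234, 0.025], "twist": 0, "hand": 0},
    {"offset": [0.0016, 0.0234, 0.023], "twist": 0, "hand": 0},
    {"offset": [0.0016, 0.0234, 0.023], "twist": 0, "hand": 0},
  ],
)

```text
time: 9.12
ee_pos: [462.6, 312.9, 84.9]
orientation: [-2.298, -2.141, 0.004]
force: [-0.3, 0.1, -1.3]
width: 0.142
grasp_force: 33.7
```

```bash
python3 - <<'E'
from h import *
s=ctrl.get_state();print(s['ee_pos'],s['force'],s['width'],toS(s['ee_pos'][None]))
for n in('side','top'):
    c,W=white(n);plane(W,-30,75)
    print(np.percentile(W,[1,99],axis=0).round())
    if n=='side': a=c['image'][290:420,200:370]
    else: b=c['image'][195:325,100:270]
cv2.imwrite('pics/g3.png',cv2.resize(np.hstack([a,b]),None,fx=2.35,fy=2.35,interpolation=cv2.INTER_CUBIC)[:,:,::-1])
E
```

```text
[462.64277142 312.85734369  84.87818141] [-0.33882226  0.11248068 -1.31712128] 0.14154168101424716 [[-56.61785723  -5.40549649  84.87818141]]
n 257 z= [7.0000e-03 6.5000e-01 8.1225e+01] tilt y 33.0 tilt x 0.4 ext [-29. -42.  53.] [ 73.  51. 115.]
[[-91. -41.  54.]
 [ 70.  50. 284.]]
n 1121 z= [-8.0000e-03  6.8000e-01  8.0912e+01] tilt y 34.2 tilt x -0.5 ext [-30. -45.  48.] [ 74.  48. 115.]
[[-73. -43.  42.]
 [ 73.  45. 114.]]
```

View pics/g3.png

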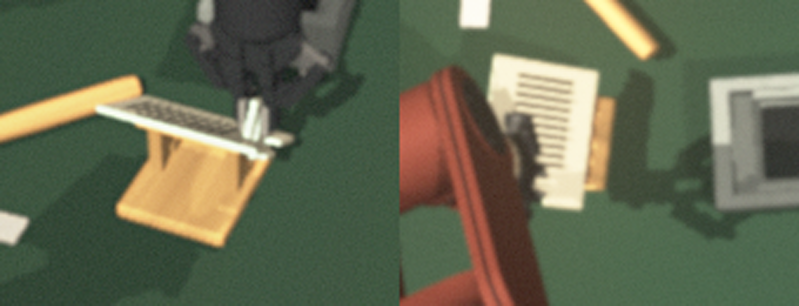

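The view shows the cover tilted about 34° over the stand, ribbed side up, with its lower edge near the lip at side crop (190,150). It needs to go a few mm further up-slope before I release it.

>>> apply_moves(
  deltas=[
    {"offset": [0, 0.003, 0.002], "twist": 0, "hand": 0},
    {"offset": [0.0005, 0.007, 0.002], "twist": 0, "hand": 0},
    {"offset": [0.0005, 0.008, 0.001], "twist": 0, "hand": 0},
    {"offset": [0.0005, 0.008, 0], "twist": 0, "hand": 0},
    {"offset": [0.0005, 0.008, -0.001], "twist": 0, "hand": 0},
    {"offset": [0.0005, 0.008, -0.001], "twist": 0, "hand": 0},
  ],
)

```text
time: 9.72
ee_pos: [464.7, 322.1, 87.3]
orientation: [2.298, 2.142, 0.003]
force: [-4.2, -1.7, 11.2]
width: 0.144
grasp_force: 33.9
```

```bash
python3 - <<'E'
from h import *
s=ctrl.get_state();print(s['ee_pos'],s['force'],s['width'],toS(s['ee_pos'][None]))
for n in('side','top'):
    c,W=white(n);plane(W,-30,75)
    print(np.percentile(W,[1,99],axis=0).round())
E
```

```text
[464.71771211 322.12371155  87.30787487] [-4.17712076 -1.72299316 11.18988873] 0.1436101807989072 [[-55.19440122   3.98300929  87.30787487]]
n 250 z= [6.0000e-03 6.6100e-01 7.7832e+01] tilt y 33.5 tilt x 0.3 ext [-15. -34.  54.] [ 75.  61. 119.]
[[-89. -31.  50.]
 [ 73.  60. 286.]]
n 1126 z= [-7.0000e-03  6.8600e-01  7.6809e+01] tilt y 34.5 tilt x -0.4 ext [-30. -35.  51.] [ 75.  58. 117.]
[[-72. -34.  37.]
 [ 74.  55. 117.]]
```

>>> apply_moves(
  deltas=[
    {"offset": [0, -0.002, -0.001], "twist": 0, "hand": 0},
    {"offset": [0, -0.004, -0.002], "twist": 0, "hand": 0},
    {"offset": [0, -0.004, -0.002], "twist": 0, "hand": 0},
    {"offset": [0, -0.004, -0.002], "twist": 0, "hand": 0},
  ],
)

```text
time: 10.15
ee_pos: [464.9, 317.5, 84.2]
orientation: [2.298, 2.141, 0.002]
force: [0.2, -2.1, 5.4]
width: 0.14
grasp_force: 34.1
```

```bash
python3 - <<'E'
from h import *
s=ctrl.get_state();print(s['ee_pos'],s['force'],s['width'],toS(s['ee_pos'][None]))
for n in('side','top'):
    c,W=white(n);plane(W,-30,75)
E
```

```text
[464.9268712  317.48042487  84.18751136] [ 0.18991922 -2.09364544  5.43455356] 0.14042207958198508 [[-54.6618368   -0.63435683  84.18751136]]
n 243 z= [6.0000e-03 6.5900e-01 7.7896e+01] tilt y 33.4 tilt x 0.3 ext [-24. -37.  53.] [ 75.  57. 115.]
n 1019 z= [-1.500e-02  6.750e-01  7.765e+01] tilt y 34.0 tilt x -0.9 ext [-29. -41.  48.] [ 75.  53. 114.]
```

>>> apply_moves(
  deltas=[
    {"offset": [0, 0, 0], "twist": 0, "hand": 0.5},
    {"offset": [0, 0, 0], "twist": 0, "hand": 0.5},
    {"offset": [0, 0, 0], "twist": 0, "hand": 0.5},
    {"offset": [0, 0, 0], "twist": 0, "hand": 0.5},
    {"offset": [0, 0, 0], "twist": 0, "hand": 0.5},
    {"offset": [0, 0, 0], "twist": 0, "hand": 0.5},
    {"offset": [0, 0, 0], "twist": 0, "hand": 0.5},
    {"offset": [0, 0, 0], "twist": 0, "hand": 0.5},
    {"offset": [0, 0, 0], "twist": 0, "hand": 0.5},
    {"offset": [0, 0, 0], "twist": 0, "hand": 0.5},
  ],
)

```text
time: 11.08
ee_pos: [464.1, 317.4, 83.3]
orientation: [-2.298, -2.142, 0.0]
force: [-0.8, -0.7, 0.1]
width: 0.499
grasp_force: 0.0
```

```bash
python3 - <<'E'
from h import *
s=ctrl.get_state();print(s['ee_pos'],s['force'],s['width'],toS(s['ee_pos'][None]))
for n in('side','top'):
    c,W=white(n);plane(W,-30,75)
    if n=='side': a=c['image'][290:420,200:370]
    else: b=c['image'][195:325,100:270]
cv2.imwrite('pics/g4.png',cv2.resize(np.hstack([a,b]),None,fx=2.35,fy=2.35,interpolation=cv2.INTER_CUBIC)[:,:,::-1])
E
```

```text
[464.08420042 317.44913043  83.30112368] [-0.75080468 -0.65315021  0.09872637] 0.4993139580326964 [[-55.50026837  -0.72435963  83.30112368]]
n 157 z= [-1.5000e-02  2.5500e-01  9.9273e+01] tilt y 14.3 tilt x -0.9 ext [-30.   6. 104.] [ 74.  52. 115.]
n 1024 z= [-1.0000e-02  7.8800e-01  7.5552e+01] tilt y 38.3 tilt x -0.6 ext [-29. -40.  40.] [ 75.  49. 114.]
```

View pics/g4.png

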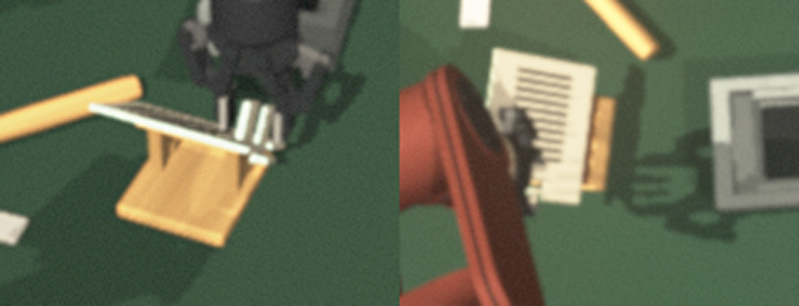

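The side crop shows the cover lying on the board, let go, with the fingers open around the handle at (250,120). I'll retreat upward and measure how it is resting.

>>> apply_moves(
  deltas=[
    {"offset": [0, 0, 0.01], "twist": 0, "hand": 0.5},
    {"offset": [0, 0, 0.03], "twist": 0, "hand": 0.5},
    {"offset": [0, 0, 0.06], "twist": 0, "hand": 0.5},
    {"offset": [0, 0, 0.1], "twist": 0, "hand": 0.5},
    {"offset": [-0.03, -0.04, 0.11], "twist": 0, "hand": 0.5},
    {"offset": [-0.06, -0.08, 0.11], "twist": -0.1, "hand": 0.6},
    {"offset": [-0.06, -0.12, 0.11], "twist": -0.2, "hand": 0.7},
    {"offset": [-0.06, -0.12, 0.11], "twist": -0.3, "hand": 0.7},
    {"offset": [-0.06, -0.12, 0.11], "twist": -0.4, "hand": 0.7},
    {"offset": [-0.06, -0.12, 0.11], "twist": -0.5, "hand": 0.7},
    {"offset": [-0.06, -0.12, 0.11], "twist": -0.6, "hand": 0.7},
    {"offset": [-0.06, -0.12, 0.11], "twist": -0.7, "hand": 0.7},
    {"offset": [-0.06, -0.12, 0.11], "twist": -0.75, "hand": 0.7},
  ],
)

```text
time: 12.27
ee_pos: [404.2, 197.4, 194.3]
orientation: [2.946, 1.091, 0.002]
force: [-0.2, -0.1, -0.7]
width: 0.701
grasp_force: 0.0
```

```bash
python3 - <<'E'
from h import *
s=ctrl.get_state();print(s['ee_pos'],s['orientation'],s['width'])
for n in('side','top'):
    c,W=white(n);plane(W,-30,75)
    if n=='top':
        hs=cv2.cvtColor(c['image'],cv2.COLOR_RGB2HSV);m=((hs[:,:,1]<75)&(hs[:,:,2]>150)).astype(np.uint8);m[:195]=0;m[325:]=0;m[:,:125]=0;m[:,215:]=0
        m=cv2.morphologyEx(m,cv2.MORPH_CLOSE,np.ones((5,5)));k=max(cv2.findContours(m,0,1)[0],key=cv2.contourArea)
        bx=cv2.boxPoints(cv2.minAreaRect(k));print(bx)
        for p in bx:
            print('z if high edge 116',toS(onz(c,*p,116.3)[None])[0].round(1),'if low edge 38.5',toS(onz(c,*p,38.5)[None])[0].round(1))
        for x0 in range(-40,60,20):
            q=W[abs(W[:,0]-x0)<3];q=q[np.argsort(q[:,1])];print(x0,q[::max(1,len(q)//9)][:,1:].round(0).tolist())
        b=c['image'][195:325,100:270]
    else:a=c['image'][290:420,200:370]
cv2.imwrite('pics/g5.png',cv2.resize(np.hstack([a,b]),None,fx=2.35,fy=2.35,interpolation=cv2.INTER_CUBIC)[:,:,::-1])
E
```

```text
[404.2374108  197.36429762 194.26809461] [2.94604178e+00 1.09088177e+00 1.75960074e-03] 0.701435873398981
n 168 z= [ 0.     0.547 85.584] tilt y 28.7 tilt x 0.0 ext [-29.  24.  97.] [ 74.  52. 116.]
n 1090 z= [2.0000e-03 7.8800e-01 7.5072e+01] tilt y 38.2 tilt x 0.1 ext [-30. -41.  42.] [ 75.  49. 116.]
[[132.34888 264.77484]
 [139.18863 214.61664]
 [183.94727 220.7201 ]
 [177.10751 270.8783 ]]
z if high edge 116 [-42.8  49.4 116.3] if low edge 38.5 [-37.4  77.   38.5]
z if high edge 116 [ 80.9  49.  116.3] if low edge 38.5 [94.1 76.5 38.5]
z if high edge 116 [ 74.8 -61.2 116.3] if low edge 38.5 [ 87.6 -40.6  38.5]
z if high edge 116 [-48.8 -59.2 116.3] if low edge 38.5 [-43.9 -38.5  38.5]
-40 [[43.0, 110.0], [43.0, 110.0], [44.0, 114.0], [46.0, 110.0], [48.0, 109.0], [48.0, 109.0]]
-20 [[10.0, 83.0], [15.0, 84.0], [20.0, 91.0], [25.0, 99.0], [28.0, 97.0], [31.0, 98.0], [33.0, 103.0], [38.0, 104.0], [40.0, 111.0], [42.0, 107.0], [46.0, 110.0]]
0 [[-24.0, 53.0], [-11.0, 61.0], [-2.0, 73.0], [10.0, 84.0], [16.0, 88.0], [26.0, 98.0], [30.0, 98.0], [34.0, 100.0], [40.0, 113.0], [43.0, 104.0]]
20 [[-40.0, 45.0], [-32.0, 44.0], [-24.0, 55.0], [-15.0, 67.0], [-8.0, 68.0], [2.0, 76.0], [15.0, 84.0], [27.0, 93.0], [35.0, 99.0], [44.0, 116.0]]
40 [[-41.0, 47.0], [-31.0, 48.0], [-20.0, 57.0], [-12.0, 63.0], [0.0, 74.0], [8.0, 81.0], [17.0, 88.0], [26.0, 97.0], [37.0, 108.0], [46.0, 109.0]]
```

View pics/g5.png

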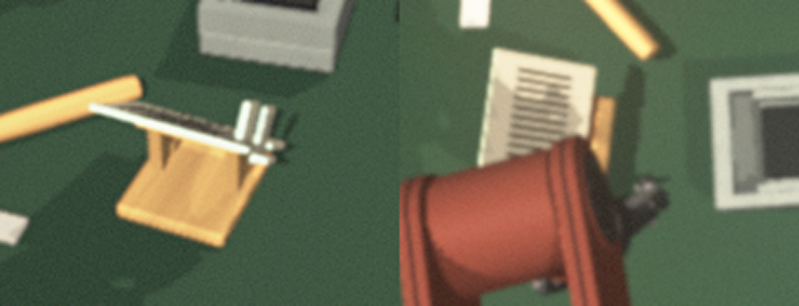

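The side and top crops show the cover leaning on the top of the lip at side crop (240,155), not seated inside it: its plan width is about 90 mm, so the tilt is about 34°. I'll nudge its lower edge up-slope with shut fingers so that it drops in flush.

>>> apply_moves(
  deltas=[
    {"offset": [0.03, 0.015, 0], "twist": -0.1, "hand": 0},
    {"offset": [0.06, 0.03, 0], "twist": -0.2, "hand": 0},
    {"offset": [0.09, 0.04, 0], "twist": -0.3, "hand": 0},
    {"offset": [0.11, 0.051, 0], "twist": -0.42, "hand": 0},
    {"offset": [0.11, 0.051, 0], "twist": -0.53, "hand": 0},
    {"offset": [0.11, 0.051, -0.03], "twist": -0.64, "hand": 0},
    {"offset": [0.11, 0.051, -0.06], "twist": -0.743, "hand": 0},
    {"offset": [0.11, 0.051, -0.09], "twist": -0.743, "hand": 0},
    {"offset": [0.11, 0.051, -0.12], "twist": -0.743, "hand": 0},
    {"offset": [0.11, 0.051, -0.14], "twist": -0.743, "hand": 0},
    {"offset": [0.11, 0.051, -0.148], "twist": -0.743, "hand": 0},
    {"offset": [0.11, 0.051, -0.148], "twist": -0.743, "hand": 0},
    {"offset": [0.11, 0.051, -0.148], "twist": -0.743, "hand": 0},
  ],
)

```text
time: 13.45
ee_pos: [514.6, 248.6, 46.1]
orientation: [-3.14, 0.098, -0.001]
force: [-0.6, 0.7, 0.1]
width: -0.005
grasp_force: 0.0
```

```bash
python3 - <<'E'
from h import *
s=ctrl.get_state();print(toS(s['ee_pos'][None]),s['force'],s['width'],s['joints'])
for n in('side','top'):
    c,W=white(n)
    if n=='top': plane(W,-30,75);b=c['image'][195:325,100:270]
    else:a=c['image'][290:420,200:370]
cv2.imwrite('pics/g6.png',cv2.resize(np.hstack([a,b]),None,fx=2.35,fy=2.35,interpolation=cv2.INTER_CUBIC)[:,:,::-1])
E
```

```text
[[ -0.32151238 -65.85192562  46.12031693]] [-0.58922284  0.66834148  0.10743723] -0.005106111209956888 [3.12118465e-01 2.99533007e-01 1.80634203e+00 5.56790539e-06
 1.03514476e+00 1.94516898e+00]
n 59 z= [6.8000e-02 8.0400e-01 7.5881e+01] tilt y 38.8 tilt x 3.9 ext [-30. -13.  64.] [-20.  39. 105.]
```

View pics/g6.png

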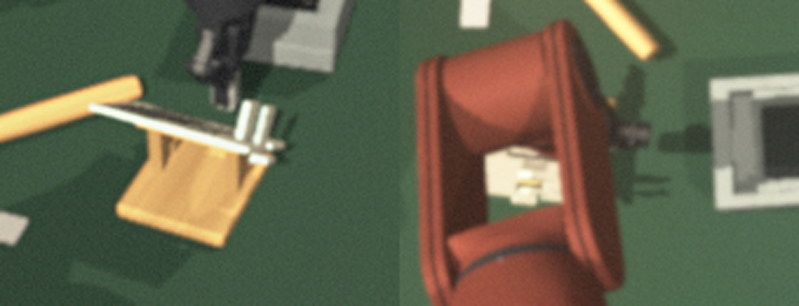

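The side crop shows the shut fingers standing just in front of the cover's lower edge at (225,100). I'll push slowly.

>>> apply_moves(
  deltas=[
    {"offset": [0.0003, 0.004, 0], "twist": 0, "hand": 0},
    {"offset": [0.0005, 0.007, 0], "twist": 0, "hand": 0},
    {"offset": [0.0006, 0.009, 0], "twist": 0, "hand": 0},
    {"offset": [0.0007, 0.0105, 0], "twist": 0, "hand": 0},
    {"offset": [0.0008, 0.012, 0], "twist": 0, "hand": 0},
  ],
)

```text
time: 13.97
ee_pos: [515.0, 260.8, 45.6]
orientation: [-3.14, 0.099, -0.001]
force: [-0.2, 0.2, -0.4]
width: 0.006
grasp_force: 0.0
```

>>> apply_moves(
  deltas=[
    {"offset": [0.0001, 0.0015, 0], "twist": 0, "hand": 0},
    {"offset": [0.0002, 0.003, 0], "twist": 0, "hand": 0},
    {"offset": [0.0003, 0.0045, 0], "twist": 0, "hand": 0},
  ],
)

```text
time: 14.22
ee_pos: [515.1, 265.1, 45.2]
orientation: [3.14, -0.099, -0.0]
force: [0.3, 0.4, -0.3]
width: 0.003
grasp_force: 0.0
```

>>> apply_moves(
  deltas=[
    {"offset": [0.0001, 0.0015, 0], "twist": 0, "hand": 0},
    {"offset": [0.0002, 0.003, 0], "twist": 0, "hand": 0},
    {"offset": [0.0003, 0.0045, 0], "twist": 0, "hand": 0},
  ],
)

```text
time: 14.47
ee_pos: [515.5, 269.5, 45.3]
orientation: [3.14, -0.099, -0.0]
force: [0.3, -0.9, -0.0]
width: 0.003
grasp_force: 0.0
```

```bash
python3 - <<'E'
from h import *
s=ctrl.get_state();print(toS(s['ee_pos'][None]),s['force'])
c,W=white('side');old=W
k=W[(W[:,0]>40)&(W[:,0]<80)];print(len(k),np.percentile(k,[2,98],axis=0).round())
hs=cv2.cvtColor(c['image'],cv2.COLOR_RGB2HSV);m=((hs[:,:,1]<75)&(hs[:,:,2]>150))
v,u=np.nonzero(m[320:370,230:330]);print('tab px',u.max()+230,'left px',u.min()+230, v.max()+320)
E
```

```text
[[ -0.86772675 -44.93054946  45.26473325]] [ 0.27503683 -0.89888983 -0.01261588]
72 [[ 41. -17.  64.]
 [ 80.  51. 114.]]
tab px 319 left px 238 360
```

>>> apply_moves(
  deltas=[
    {"offset": [0.0001, 0.0015, 0], "twist": 0, "hand": 0},
    {"offset": [0.0002, 0.003, 0], "twist": 0, "hand": 0},
  ],
)

```text
time: 14.68
ee_pos: [515.6, 272.4, 45.3]
orientation: [3.14, -0.099, -0.0]
force: [-0.2, -0.3, 0.8]
width: -0.001
grasp_force: 0.2
```

>>> apply_moves(
  deltas=[
    {"offset": [0.0001, 0.0015, 0], "twist": 0, "hand": 0},
    {"offset": [0.0002, 0.003, 0], "twist": 0, "hand": 0},
  ],
)

```text
time: 14.85
ee_pos: [515.9, 275.5, 45.3]
orientation: [3.14, -0.099, 0.0]
force: [0.0, -0.7, 0.0]
width: -0.002
grasp_force: 0.2
```

```bash
python3 - <<'E'
from h import *
s=ctrl.get_state();print(toS(s['ee_pos'][None]),s['force'])
c,W=white('side')
hs=cv2.cvtColor(c['image'],cv2.COLOR_RGB2HSV);m=((hs[:,:,1]<75)&(hs[:,:,2]>150))
v,u=np.nonzero(m[320:370,230:330]);print('tab px',u.max()+230,'left px',u.min()+230, v.max()+320)
cv2.imwrite('pics/g7.png',cv2.resize(c['image'][290:420,200:370],None,fx=3.2,fy=3.2,interpolation=cv2.INTER_CUBIC)[:,:,::-1])
E
```

```text
[[ -0.86820508 -38.94295096  45.3179838 ]] [ 0.04281344 -0.72168954  0.0459007 ]
tab px 318 left px 238 360
```

```bash
python3 - <<'E'
from h import *
c=dict(np.load('pics/side_last.npz'))
def W(x,y,z): return np.r_[so+x*sx+y*sy,z]
n=np.array
for x in(30,55):
    for lab,O,t in(('flush',n([8.9,73.9]),45),('lean',n([7.3,75.3]),34.5)):
        a=np.radians(t);e=n([np.cos(a),np.sin(a)]);m=n([-np.sin(a),np.cos(a)])
        for nm,q in(('low outer',O-55*e+5*m),('high outer',O+55*e+5*m),('high under',O+55*e)):
            print(x,lab,nm,q.round(1),[round(float(k),1) for k in proj(c,W(x,*q))])
for col in (250,258,266):
    print(col,[(r,[int(k) for k in c['image'][r,col]]) for r in range(326,352)])
E
```

```text
30 flush low outer [-33.5  38.5] [277.6, 342.9]
30 flush high outer [ 44.3 116.3] [260.9, 338.2]
30 flush high under [ 47.8 112.8] [260.2, 340.6]
30 lean low outer [-40.9  48.3] [278.8, 337.5]
30 lean high outer [ 49.8 110.6] [259.8, 342.0]
30 lean high under [ 52.6 106.5] [259.3, 344.4]
55 flush low outer [-33.5  38.5] [267.3, 340.0]
55 flush high outer [ 44.3 116.3] [249.8, 335.1]
55 flush high under [ 47.8 112.8] [249.2, 337.5]
55 lean low outer [-40.9  48.3] [268.5, 334.7]
55 lean high outer [ 49.8 110.6] [248.8, 338.9]
55 lean high under [ 52.6 106.5] [248.3, 341.3]
250 [(326, [246, 226, 143]), (327, [246, 224, 140]), (328, [245, 223, 139]), (329, [245, 219, 133]), (330, [245, 220, 137]), (331, [245, 219, 132]), (332, [244, 205, 124]), (333, [228, 178, 111]), (334, [173, 143, 106]), (335, [177, 184, 160]), (336, [237, 246, 231]), (337, [249, 252, 244]), (338, [234, 244, 227]), (339, [146, 163, 141]), (340, [70, 90, 70]), (341, [58, 83, 60]), (342, [60, 85, 61]), (343, [63, 88, 64]), (344, [64, 90, 66]), (345, [61, 86, 67]), (346, [64, 88, 68]), (347, [64, 88, 68]), (348, [61, 82
[... 554 characters left out ...]
67]), (347, [66, 88, 67]), (348, [58, 82, 62]), (349, [60, 84, 61]), (350, [62, 84, 64]), (351, [62, 85, 63])]
266 [(326, [63, 88, 64]), (327, [61, 87, 62]), (328, [61, 86, 62]), (329, [65, 86, 64]), (330, [62, 87, 66]), (331, [65, 90, 67]), (332, [61, 86, 64]), (333, [64, 86, 68]), (334, [60, 84, 67]), (335, [64, 86, 67]), (336, [80, 90, 71]), (337, [95, 93, 79]), (338, [87, 84, 73]), (339, [121, 123, 109]), (340, [213, 225, 198]), (341, [248, 252, 243]), (342, [247, 248, 243]), (343, [246, 242, 211]), (344, [246, 224, 148]), (345, [242, 204, 121]), (346, [230, 181, 109]), (347, [222, 172, 105]), (348, [224, 176, 110]), (349, [224, 174, 107]), (350, [223, 175, 107]), (351, [223, 175, 108])]
```

View pics/g7.png

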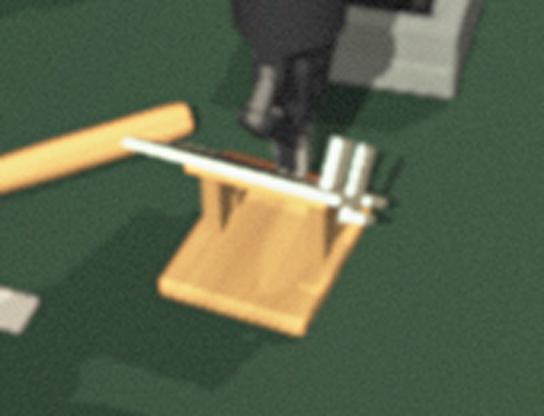

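The side crop shows the cover as a thin edge-on strip running along (125,143)–(350,195). The rows match a flush 45° rest (335–340 seen, 335–337.5 predicted). It is seated, so I'll back the fingers off and then go over the upper edge.

>>> apply_moves(
  deltas=[
    {"offset": [-0.0003, -0.004, 0], "twist": 0, "hand": 0},
    {"offset": [-0.001, -0.015, 0.002], "twist": 0, "hand": 0},
    {"offset": [-0.001, -0.015, 0.03], "twist": 0, "hand": 0},
    {"offset": [-0.001, -0.015, 0.07], "twist": 0, "hand": 0.3},
    {"offset": [-0.001, -0.015, 0.11], "twist": 0, "hand": 0.5},
    {"offset": [-0.001, -0.015, 0.13], "twist": 0, "hand": 0.5},
    {"offset": [-0.001, -0.015, 0.13], "twist": 0, "hand": 0.5},
    {"offset": [-0.001, -0.015, 0.13], "twist": 0, "hand": 0.5},
    {"offset": [-0.001, -0.015, 0.13], "twist": 0, "hand": 0.5},
  ],
)

```text
time: 15.65
ee_pos: [514.3, 259.6, 174.5]
orientation: [3.139, -0.1, -0.002]
force: [-0.4, 0.3, -0.4]
width: 0.497
grasp_force: 0.0
```

```bash
python3 - <<'E'
from h import *
s=ctrl.get_state();print(toS(s['ee_pos'][None]),s['ee_pos'],s['force'],s['width'])
c,W=white('side')
for col in (242,250,258,266,280): print(col,[r for r in range(320,360) if c['image'][r,col].min()>170])
c,W=white('top');plane(W,-30,75)
q=W[(W[:,0]>10)&(W[:,0]<75)&(W[:,1]>-20)&(W[:,1]<35)];print(len(q));plane(q,10,75)
P,u,v=cloud(c);T=toS(P);k=(abs(T[:,0])<70)&(T[:,1]>30)&(T[:,1]<70)&(T[:,2]>90)&(T[:,2]<125);print(np.percentile(T[k],[2,50,98],axis=0).round(1))
E
```

```text
[[ -1.36660175 -54.94026217 174.46608961]] [514.30406064 259.58871102 174.46608961] [-0.39689     0.33269647 -0.40018491] 0.4974189329313683
242 [333, 334, 335, 336]
250 [336, 337, 338]
258 [338, 339, 340, 341]
266 [340, 341, 342, 343]
280 [344, 345, 346, 347]
n 212 z= [1.6000e-02 8.1200e-01 7.1333e+01] tilt y 39.1 tilt x 0.9 ext [-30. -37.  41.] [75.  2. 75.]
62
n 49 z= [-1.6000e-02  9.3500e-01  7.5556e+01] tilt y 43.1 tilt x -0.9 ext [ 45. -20.  53.] [75.  3. 80.]
[[-68.5  30.2  98.6]
 [-44.7  39.  108.1]
 [-18.5  47.6 115.8]]
```

>>> apply_moves(
  deltas=[
    {"offset": [0.001, 0.03, 0], "twist": 0, "hand": 0.5},
    {"offset": [0.002, 0.06, 0], "twist": 0, "hand": 0.5},
    {"offset": [0.0023, 0.085, 0], "twist": 0, "hand": 0.5},
    {"offset": [0.0023, 0.085, 0], "twist": 0, "hand": 0.5},
    {"offset": [0.0023, 0.085, -0.02], "twist": 0, "hand": 0.5},
    {"offset": [0.0023, 0.085, -0.04], "twist": 0, "hand": 0.5},
    {"offset": [0.0023, 0.085, -0.055], "twist": 0, "hand": 0.5},
    {"offset": [0.0023, 0.085, -0.065], "twist": 0, "hand": 0.5},
    {"offset": [0.0023, 0.085, -0.075], "twist": 0, "hand": 0.5},
    {"offset": [0.0023, 0.085, -0.085], "twist": 0, "hand": 0.5},
    {"offset": [0.0023, 0.085, -0.085], "twist": 0, "hand": 0.5},
  ],
  squeeze=40,
)

```text
time: 16.67
ee_pos: [515.9, 344.5, 87.7]
orientation: [3.138, -0.1, -0.005]
force: [0.0, -0.2, -0.1]
width: 0.499
grasp_force: 0.0
```

```bash
python3 - <<'E'
from h import *
s=ctrl.get_state();print(toS(s['ee_pos'][None]),s['force'],s['width'])
c=cap('side')
for col in (242,250,258,266,280): print(col,[r for r in range(310,360) if c['image'][r,col].min()>170])
P,u,v=cloud(c);T=toS(P);k=(abs(T[:,0]+5)<25)&(T[:,1]>-30)&(T[:,1]<110)&(T[:,2]>84)&(T[:,2]<140)
T=T[k]
for z in range(85,140,5):
    q=T[(T[:,2]>=z)&(T[:,2]<z+5)]
    if len(q): print(z,len(q),np.percentile(q[:,1],[5,50,95]).round())
E
```

```text
[[-5.6973906  29.83226918 87.69221181]] [ 0.02624489 -0.19844729 -0.12731176] 0.4992334512128211
242 [333, 334, 335, 336]
250 [335, 336, 337, 338]
258 [338, 339, 340, 341]
266 []
280 []
85 4 [ 6. 12. 15.]
90 20 [ 4.  9. 58.]
95 35 [ 1.  8. 61.]
100 38 [ 5. 52. 65.]
105 40 [ 4. 35. 65.]
110 55 [ 4. 46. 65.]
115 36 [ 6. 58. 65.]
120 23 [ 5.  9. 61.]
125 17 [ 4.  7. 61.]
130 18 [-4.  5. 59.]
135 31 [-2. 54. 81.]
```

>>> apply_moves(
  deltas=[
    {"offset": [-0.0003, -0.004, 0.003], "twist": 0, "hand": 0.49},
    {"offset": [-0.0005, -0.007, 0.006], "twist": 0, "hand": 0.48},
    {"offset": [-0.0007, -0.01, 0.008], "twist": 0, "hand": 0.46},
    {"offset": [-0.0009, -0.013, 0.011], "twist": 0, "hand": 0.44},
    {"offset": [-0.0011, -0.016, 0.013], "twist": 0, "hand": 0.42},
    {"offset": [-0.0013, -0.019, 0.015], "twist": 0, "hand": 0.4},
    {"offset": [-0.0015, -0.022, 0.017], "twist": 0, "hand": 0.4},
    {"offset": [-0.0015, -0.022, 0.017], "twist": 0, "hand": 0.4},
  ],
)

```text
time: 17.38
ee_pos: [515.9, 322.8, 107.9]
orientation: [3.14, -0.1, 0.001]
force: [1.8, -0.2, 0.1]
width: 0.402
grasp_force: 0.4
```

```bash
cat > chk.py <<'E'
from h import *
s=ctrl.get_state();print(toS(s['ee_pos'][None]),s['force'],s['width'],s['grasp_force'])
c,W=white('side')
q=W[(W[:,0]>25)&(W[:,0]<72)&(W[:,2]<160)]
for z in range(30,160,10):
    k=q[(q[:,2]>=z)&(q[:,2]<z+10)]
    if len(k)>3: print(z+5,len(k),np.percentile(k[:,1],[10,50,90]).round())
plane(q[:,[0,2,1]],25,72)
E
python3 chk.py
```

```text
[[ -4.18565521   8.26684926 107.86337754]] [ 1.82948288 -0.15082513  0.13550239] 0.40241621809264533 0.3573886351659894
45 21 [-32. -29. -28.]
55 19 [-27. -24. -23.]
65 29 [-20. -17. -16.]
75 23 [-15. -12.  -9.]
85 25 [-9. -6. -3.]
95 33 [-3.  0.  3.]
105 27 [4. 7. 9.]
115 29 [10. 12. 15.]
125 30 [17. 20. 21.]
135 58 [19. 22. 24.]
n 284 z= [-5.0000e-03  6.0200e-01 -5.6877e+01] tilt y 31.0 tilt x -0.3 ext [ 25.  38. -36.] [ 72. 138.  27.]
```

>>> apply_moves(
  deltas=[
    {"offset": [-0.0003, -0.004, 0.002], "twist": 0, "hand": 0.38},
    {"offset": [-0.0006, -0.008, 0.005], "twist": 0, "hand": 0.36},
    {"offset": [-0.0009, -0.013, 0.008], "twist": 0, "hand": 0.34},
    {"offset": [-0.0012, -0.017, 0.01], "twist": 0, "hand": 0.31},
    {"offset": [-0.0015, -0.021, 0.012], "twist": 0, "hand": 0.28},
    {"offset": [-0.0018, -0.026, 0.013], "twist": 0, "hand": 0.25},
    {"offset": [-0.0021, -0.03, 0.014], "twist": 0, "hand": 0.22},
    {"offset": [-0.0021, -0.03, 0.014], "twist": 0, "hand": 0.22},
  ],
)

```text
time: 18.1
ee_pos: [513.7, 292.6, 121.5]
orientation: [3.14, -0.1, 0.0]
force: [0.7, 1.4, 0.6]
width: 0.222
grasp_force: 0.1
```

```bash
python3 chk.py
```

```text
[[ -4.31552569 -22.07105657 121.5104545 ]] [0.68825427 1.37444548 0.63421871] 0.22200975236670434 0.07691509097639937
35 9 [-31. -30. -30.]
45 50 [-31. -29. -27.]
55 59 [-30. -27. -26.]
65 60 [-27. -26. -24.]
75 59 [-27. -25. -23.]
85 63 [-25. -23. -21.]
95 58 [-24. -22. -20.]
105 60 [-23. -20. -19.]
115 65 [-21. -19. -17.]
125 64 [-20. -18. -15.]
135 60 [-19. -16. -15.]
145 82 [-19. -15. -13.]
n 674 z= [-1.0000e-03  1.3700e-01 -3.4958e+01] tilt y 7.8 tilt x -0.0 ext [ 25.  38. -33.] [ 72. 151. -12.]
```

>>> apply_moves(
  deltas=[
    {"offset": [-0.0001, -0.001, 0], "twist": 0, "hand": 0.15},
    {"offset": [-0.0001, -0.002, 0], "twist": 0, "hand": 0.1},
    {"offset": [-0.0002, -0.003, 0], "twist": 0, "hand": 0.05},
    {"offset": [-0.0002, -0.003, 0], "twist": 0, "hand": 0},
    {"offset": [-0.0002, -0.003, 0], "twist": 0, "hand": 0},
    {"offset": [-0.0002, -0.003, 0], "twist": 0, "hand": 0},
    {"offset": [-0.0002, -0.003, 0], "twist": 0, "hand": 0},
  ],
)

```text
time: 18.73
ee_pos: [513.3, 288.5, 121.3]
orientation: [3.136, -0.099, -0.001]
force: [-1.2, -6.2, 3.8]
width: 0.048
grasp_force: 39.0
```

```bash
python3 chk.py
```

```text
[[ -4.43374013 -26.13009036 121.26362455]] [-1.15058648 -6.15916063  3.79894793] 0.048456443203297714 38.95977113745175
35 9 [-33. -32. -30.]
45 56 [-31. -29. -26.]
55 66 [-31. -29. -26.]
65 70 [-31. -29. -26.]
75 60 [-30. -28. -26.]
85 63 [-30. -28. -25.]
95 73 [-29. -27. -25.]
105 64 [-29. -27. -25.]
115 69 [-28. -27. -24.]
125 65 [-28. -26. -24.]
135 74 [-28. -25. -24.]
145 78 [-29. -25. -23.]
155 6 [-26. -24. -23.]
n 732 z= [-1.0000e-03  4.1000e-02 -3.1058e+01] tilt y 2.3 tilt x -0.0 ext [ 25.  36. -33.] [ 72. 152. -21.]
```

>>> apply_moves(
  deltas=[
    {"offset": [0, 0, 0.004], "twist": 0, "hand": 0},
    {"offset": [0, 0, 0.015], "twist": 0, "hand": 0},
    {"offset": [0, 0, 0.03], "twist": 0, "hand": 0},
    {"offset": [0, 0, 0.06], "twist": 0, "hand": 0},
    {"offset": [0, 0, 0.09], "twist": 0, "hand": 0},
    {"offset": [0, 0, 0.12], "twist": 0, "hand": 0},
    {"offset": [0, 0, 0.14], "twist": 0, "hand": 0},
    {"offset": [0, 0, 0.14], "twist": 0, "hand": 0},
  ],
  squeeze=60,
)

```text
time: 19.45
ee_pos: [515.9, 292.0, 268.3]
orientation: [-3.135, 0.098, -0.015]
force: [-0.3, -0.1, -0.8]
width: 0.043
grasp_force: 58.4
```

```bash
python3 - <<'E'
from h import *
s=ctrl.get_state();print(s['ee_pos'],s['orientation'],s['force'],s['width'],s['joints'])
c,W=white('side')
q=W[(W[:,0]>20)&(W[:,0]<80)&(W[:,2]>120)&(W[:,2]<320)];plane(q[:,[0,2,1]],20,80)
A=W[(W[:,2]>120)&(abs(W[:,1]+26)<15)];print('ext',np.percentile(A,[1,99],axis=0).round(1))
# bottom edge slope along x
pts=[]
for x in range(-60,70,10):
    k=A[abs(A[:,0]-x)<5]
    if len(k)>10: pts.append((x,np.percentile(k[:,2],2)))
pts=np.array(pts);print(pts.round(0).tolist())
c=cap('top');V=cv2.cvtColor(c['image'],cv2.COLOR_RGB2HSV)[:,:,2].astype(float)
L=[]
for r in range(256,287):
    p=V[r,406:428];i=p[4:16].argmin()+4;mn=p[i];hl=p[:i].max();hr=p[i:].max()
    a=i
    while p[a]<(mn+hl)/2:a-=1
    a+=((mn+hl)/2-p[a])/(p[a+1]-p[a])
    b=i
    while p[b]<(mn+hr)/2:b+=1
    b-=((mn+hr)/2-p[b])/(p[b-1]-p[b])
    L.append([onz(c,406+a,r,47)[:2],onz(c,406+b,r,47)[:2]])
L=np.array(L)
for j in(0,1):
    f=np.polyfit(L[:,j,0],L[:,j,1],1);print('edge',j,'angle',np.degrees(np.arctan(f[0])),'y at 481',np.polyval(f,481))
P,u,v=cloud(c);k=(abs(P[:,0]-481)<80)&(abs(P[:,1]+336)<70)&(P[:,2]>40)&(P[:,2]<54);t=P[k][:,0];print('x ext walls',np.percentile(t,[1,99]),k.sum(),cv2.minAreaRect(P[k][:,:2].astype(np.float32)))
E
```

```text
[515.88212837 292.01315161 268.26309132] [-3.13517307  0.09820897 -0.0147023 ] [-0.277598   -0.0956687  -0.82097563] 0.04259600746710403 [3.81710708e-01 1.13450544e-01 1.57794107e+00 6.82914962e-04
 1.43966946e+00 2.01505062e+00]
n 1195 z= [ 4.0000e-03  4.0000e-03 -2.2743e+01] tilt y 0.2 tilt x 0.2 ext [ 20. 184. -26.] [ 80. 298. -18.]
ext [[-67.9 -32.  186.4]
 [ 81.6 -12.9 463.1]]
[[-60.0, 187.0], [-50.0, 187.0], [-40.0, 188.0], [-30.0, 188.0], [-20.0, 189.0], [-10.0, 188.0], [0.0, 187.0], [10.0, 187.0], [20.0, 186.0], [30.0, 189.0], [40.0, 188.0], [50.0, 188.0], [60.0, 188.0]]
edge 0 angle 4.4967776833871635 y at 481 -330.311678677691
edge 1 angle 3.3021073123979137 y at 481 -340.54076644985014
x ext walls [432.71797949 530.49028497] 462 ((481.06842041015625, -335.0357360839844), (99.49162292480469, 41.12094497680664), 4.437834739685059)
```

>>> apply_moves(
  deltas=[
    {"offset": [-0.002, -0.02, 0], "twist": 0, "hand": 0},
    {"offset": [-0.004, -0.055, 0], "twist": 0.02, "hand": 0},
    {"offset": [-0.006, -0.095, 0], "twist": 0.04, "hand": 0},
    {"offset": [-0.008, -0.135, 0], "twist": 0.06, "hand": 0},
    {"offset": [-0.01, -0.175, 0], "twist": 0.08, "hand": 0},
    {"offset": [-0.013, -0.215, 0], "twist": 0.1, "hand": 0},
    {"offset": [-0.016, -0.255, 0], "twist": 0.128, "hand": 0},
    {"offset": [-0.019, -0.295, 0], "twist": 0.128, "hand": 0},
    {"offset": [-0.022, -0.335, 0], "twist": 0.128, "hand": 0},
    {"offset": [-0.025, -0.375, 0], "twist": 0.128, "hand": 0},
    {"offset": [-0.028, -0.415, 0], "twist": 0.128, "hand": 0},
    {"offset": [-0.03, -0.455, 0], "twist": 0.128, "hand": 0},
    {"offset": [-0.032, -0.495, 0], "twist": 0.128, "hand": 0},
    {"offset": [-0.034, -0.535, 0], "twist": 0.128, "hand": 0},
    {"offset": [-0.036, -0.57, 0], "twist": 0.128, "hand": 0},
    {"offset": [-0.038, -0.6, 0], "twist": 0.128, "hand": 0},
    {"offset": [-0.038, -0.62, 0], "twist": 0.128, "hand": 0},
    {"offset": [-0.038, -0.626, 0], "twist": 0.128, "hand": 0},
    {"offset": [-0.038, -0.626, 0], "twist": 0.128, "hand": 0},
    {"offset": [-0.038, -0.626, 0], "twist": 0.128, "hand": 0},
  ],
)

```text
time: 21.22
ee_pos: [474.9, -334.4, 259.6]
orientation: [-3.137, -0.111, 0.003]
force: [0.8, 0.1, -1.7]
width: 0.046
grasp_force: 58.7
```

>>> apply_moves(
  deltas=[
    {"offset": [0, 0, -0.03], "twist": 0, "hand": 0},
    {"offset": [0, 0, -0.06], "twist": 0, "hand": 0},
    {"offset": [0, 0, -0.09], "twist": 0, "hand": 0},
    {"offset": [0, 0, -0.11], "twist": 0, "hand": 0},
    {"offset": [0, 0, -0.12], "twist": 0, "hand": 0},
    {"offset": [0, 0, -0.12], "twist": 0, "hand": 0},
    {"offset": [0, 0, -0.12], "twist": 0, "hand": 0},
  ],
)

```text
time: 21.8
ee_pos: [475.8, -334.6, 141.7]
orientation: [-3.139, -0.113, 0.0]
force: [1.0, -0.0, -0.8]
width: 0.046
grasp_force: 58.6
```

```bash
cat > rk.py <<'E'
from h import *
s=ctrl.get_state();print(s['ee_pos'],s['orientation'],s['force'],s['width'])
ro=np.array([481.,-335.2]);a=np.radians(4.1);rx=np.array([np.cos(a),np.sin(a)]);ry=np.array([-np.sin(a),np.cos(a)])
def toR(P): d=P[:,:2]-ro;return np.c_[d@rx,d@ry,P[:,2]]
print('tool R',toR(s['ee_pos'][None]).round(1))
for n in('side','top'):
    c=cap(n);P,u,v=cloud(c);T=toR(P);hs=cv2.cvtColor(c['image'],cv2.COLOR_RGB2HSV)[v,u]
    k=(abs(T[:,0])<110)&(abs(T[:,1])<70)&(T[:,2]>2)&(T[:,2]<200);T=T[k];hs=hs[k]
    w=(hs[:,1]<75)&(hs[:,2]>130);W=T[w]
    print(n,'cover n',len(W))
    if len(W)>30:
        print('ext',np.percentile(W,[1,50,99],axis=0).round(1).tolist())
        for x in(-60,-30,0,30,60):
            q=W[abs(W[:,0]-x)<8]
            if len(q)>8: print(x,'y',np.percentile(q[:,1],[10,50,90]).round(1),'zmin',np.percentile(q[:,2],2).round(1))
    B=T[(hs[:,0]<22)&(hs[:,1]>100)]
    for z in((8,22),(42,52)):
        q=B[(B[:,2]>z[0])&(B[:,2]<z[1])&(abs(B[:,0])<50)]
        if len(q): print('wood',z,len(q),'y',np.percentile(q[:,1],[2,98]).round(1),'x',np.percentile(q[:,0],[2,98]).round(1),np.histogram(q[:,1],np.arange(-30,31,4))[0])
E
python3 rk.py
```

```text
[ 475.77214398 -334.61476576  141.66619045] [-3.13918814e+00 -1.13265955e-01  1.26296683e-04] [ 1.00682123 -0.03325801 -0.84553214] 0.04633704190322282
tool R [[ -5.2   1.  141.7]]
side cover n 1655
ext [[-69.2, -16.0, 50.7], [6.3, 2.0, 114.6], [78.2, 14.7, 169.1]]
-60 y [-1.9  2.7 11.1] zmin 59.8
-30 y [-3.4  2.3  7.4] zmin 57.5
0 y [-2.8  2.5  7.3] zmin 61.1
30 y [-3.8  1.6  6.3] zmin 57.8
60 y [-2.8  2.3  6.5] zmin 63.7
wood (8, 22) 278 y [12.7 50. ] x [-48.3  47.2] [ 0  0  0  0  0  0  0  0  1  2  6 21 33 21 15]
wood (42, 52) 215 y [-11.8  24.3] x [-47.2  47.4] [ 0  0  1  0 14 35 22  4 12 18 24 34 34 16  1]
top cover n 529
ext [[-70.7, -47.3, 2.4], [-32.1, 0.4, 125.0], [94.7, 10.3, 172.7]]
-60 y [-27.5   0.3   6.8] zmin 2.8
-30 y [-6.1  0.7  1.6] zmin 14.0
60 y [-1.8  0.7  1.5] zmin 57.2
wood (8, 22) 226 y [-5.4 44.5] x [-46.9  48.9] [ 0  0  0  0  0  2 23  4  0  0  0  0 22 22 30]
wood (42, 52) 74 y [ 6.3 20. ] x [-47.7  48. ] [ 0  0  0  0  0  0  0  0  1 28 14 21 10  0  0]
```

>>> apply_moves(
  deltas=[
    {"offset": [-0.003, -0.001, -0.003], "twist": 0, "hand": 0},
    {"offset": [-0.003, -0.001, -0.006], "twist": 0, "hand": 0},
    {"offset": [-0.003, -0.001, -0.009], "twist": 0, "hand": 0},
    {"offset": [-0.003, -0.001, -0.012], "twist": 0, "hand": 0},
    {"offset": [-0.003, -0.001, -0.015], "twist": 0, "hand": 0},
    {"offset": [-0.003, -0.001, -0.018], "twist": 0, "hand": 0},
    {"offset": [-0.003, -0.001, -0.021], "twist": 0, "hand": 0},
    {"offset": [-0.003, -0.001, -0.024], "twist": 0, "hand": 0},
  ],
)

```text
time: 22.57
ee_pos: [472.3, -336.5, 116.8]
orientation: [-3.139, -0.111, 0.0]
force: [-1.0, 0.5, -1.4]
width: 0.049
grasp_force: 58.6
```

>>> apply_moves(
  deltas=[
    {"offset": [0, 0, -0.003], "twist": 0, "hand": 0},
    {"offset": [0, 0, -0.006], "twist": 0, "hand": 0},
    {"offset": [0, 0, -0.009], "twist": 0, "hand": 0},
    {"offset": [0, 0, -0.012], "twist": 0, "hand": 0},
    {"offset": [0, 0, -0.014], "twist": 0, "hand": 0},
    {"offset": [0, 0, -0.016], "twist": 0, "hand": 0},
  ],
)

```text
time: 23.07
ee_pos: [472.3, -336.5, 101.0]
orientation: [-3.139, -0.111, 0.0]
force: [0.5, -1.3, -1.7]
width: 0.044
grasp_force: 58.6
```

```bash
python3 rk.py
```

```text
[ 472.33415286 -336.52137365  101.02129328] [-3.13948203e+00 -1.11228862e-01  1.67984733e-04] [ 0.50529709 -1.33270889 -1.66733896] 0.0437689473262609
tool R [[ -8.7  -0.7 101. ]]
side cover n 1371
ext [[-73.5, -26.5, 3.8], [2.2, 0.1, 82.0], [75.3, 18.0, 129.8]]
-60 y [-4.5  0.7  7.7] zmin 4.4
-30 y [-5.1 -0.5  6.6] zmin 46.4
0 y [-5.3  0.4  6.5] zmin 47.4
30 y [-6.2  0.2  5. ] zmin 48.3
60 y [-5.6 -0.6  4.2] zmin 22.5
wood (8, 22) 286 y [13.  50.7] x [-48.3  48.8] [ 0  0  0  0  0  0  0  0  0  3  6 31 25 28 17]
wood (42, 52) 106 y [ 8.7 25.4] x [-46.9  45. ] [ 0  0  0  0  0  0  0  0  0  5 19 22 40 19  1]
top cover n 418
ext [[-73.1, -36.4, 4.0], [-34.0, -0.2, 85.3], [75.1, 1.9, 130.7]]
-60 y [-33.3  -0.7   0.8] zmin 15.0
-30 y [-2.2  0.   0.8] zmin 16.9
60 y [-1.3 -0.   0.7] zmin 6.3
wood (8, 22) 206 y [-39.6  44.5] x [-41.2  49.2] [ 0  0  0  0  0  0  0  3  0  0  0  0 16 16 28]
wood (42, 52) 87 y [ 6.4 20.1] x [-47.6  47.9] [ 0  0  0  0  0  0  0  0  0 24 23 24 16  0  0]
```

>>> apply_moves(
  deltas=[
    {"offset": [0, 0, -0.0015], "twist": 0, "hand": 0},
    {"offset": [0, 0, -0.003], "twist": 0, "hand": 0},
    {"offset": [0, 0, -0.003], "twist": 0, "hand": 0},
  ],
)

```text
time: 23.42
ee_pos: [472.7, -337.0, 99.2]
orientation: [3.139, 0.111, 0.001]
force: [-1.8, 1.1, 3.3]
width: 0.044
grasp_force: 59.4
```

>>> apply_moves(
  deltas=[
    {"offset": [0, 0, -0.001], "twist": 0, "hand": 0},
    {"offset": [0, 0, -0.002], "twist": 0, "hand": 0},
    {"offset": [0, 0, -0.002], "twist": 0, "hand": 0},
  ],
)

```text
time: 23.67
ee_pos: [472.8, -337.5, 99.2]
orientation: [3.138, 0.111, 0.001]
force: [-6.4, 2.7, 15.8]
width: 0.045
grasp_force: 61.3
```

>>> apply_moves(
  deltas=[
    {"offset": [0, 0, 0.0015], "twist": 0, "hand": 0},
    {"offset": [0, 0, 0.002], "twist": 0, "hand": 0.06},
    {"offset": [0, 0, 0.002], "twist": 0, "hand": 0.1},
    {"offset": [0, 0, 0.002], "twist": 0, "hand": 0.2},
    {"offset": [0, 0, 0.002], "twist": 0, "hand": 0.4},
    {"offset": [0, 0, 0.002], "twist": 0, "hand": 0.7},
    {"offset": [0, 0, 0.002], "twist": 0, "hand": 0.7},
    {"offset": [0, 0, 0.002], "twist": 0, "hand": 0.7},
    {"offset": [0, 0, 0.002], "twist": 0, "hand": 0.7},
    {"offset": [0, 0, 0.02], "twist": 0, "hand": 0.7},
    {"offset": [0, 0, 0.04], "twist": 0, "hand": 0.7},
    {"offset": [0, 0, 0.08], "twist": 0, "hand": 0.7},
    {"offset": [0, 0, 0.12], "twist": 0, "hand": 0.7},
    {"offset": [0, 0, 0.16], "twist": 0, "hand": 0.7},
    {"offset": [0, 0, 0.16], "twist": 0, "hand": 0.7},
    {"offset": [0, 0, 0.16], "twist": 0, "hand": 0.7},
  ],
)

```text
time: 25.0
ee_pos: [473.9, -338.0, 260.2]
orientation: [3.134, 0.111, 0.008]
force: [-0.9, 0.0, -0.5]
width: 0.699
grasp_force: 0.0
```

```bash
cat >> rk.py <<'E'
    if n=='side':
        q=W[(W[:,0]>-40)&(W[:,2]>50)&(W[:,2]<130)&(abs(W[:,1])<25)];plane(q[:,[0,2,1]],-40,75)
E
python3 rk.py
```

```text
[ 473.86091084 -337.95794488  260.24511886] [3.1343734  0.11117459 0.00809577] [-0.93373384  0.03214582 -0.47555467] 0.699475446374375
tool R [[ -7.3  -2.2 260.2]]
side cover n 1390
ext [[-73.1, -24.4, 5.1], [0.4, -1.1, 82.2], [75.4, 12.2, 127.3]]
-60 y [-8.  -1.5  6.4] zmin 5.2
-30 y [-5.3 -0.4  4.3] zmin 46.0
0 y [-6.2 -2.1  4.4] zmin 47.8
30 y [-6.6 -1.8  4.3] zmin 46.6
60 y [-7.1 -1.5  4. ] zmin 19.0
wood (8, 22) 286 y [14.  49.7] x [-48.   47.5] [ 0  0  0  0  0  0  0  0  0  1  5 26 31 25 23]
wood (42, 52) 105 y [ 9.1 25.5] x [-46.4  47.1] [ 0  0  0  0  0  0  0  0  1  2 16 32 42 10  2]
n 600 z= [-0.018  0.021 -2.725] tilt y 1.2 tilt x -1.0 ext [-40.  50.  -6.] [ 75. 128.   4.]
top cover n 429
ext [[-73.8, -45.2, 2.3], [34.5, -2.3, 84.2], [87.0, 9.1, 128.7]]
-60 y [-36.1  -2.8  -0. ] zmin 2.6
30 y [-5.1 -2.  -0.8] zmin 23.9
60 y [-5.1 -2.  -0.8] zmin 13.0
wood (8, 22) 329 y [-42.5  44.7] x [-36.2  47.9] [ 0  0  0  0  0  0  0  5  0  0  0  0 35 38 36]
wood (42, 52) 110 y [ 6.2 20.2] x [-5.7 47.8] [ 0  0  0  0  0  0  0  0  2 24 30 32 22  0  0]
```

The cover stands upright (about 1° tilt) and centred in the slot (x from -73 to +75, top at about 127 mm), and the gripper is clear. Handing in.

```bash
python3 -c "
from plant import ctrl
print(ctrl.close_job())"
```

```text
the job is handed in; nothing more can be done
None
```

I pressed the snap tab, lifted the cover off, rested it on the stand and let go. I then took it again by its upper edge, stood it upright and centred in the wooden rack's slot, and handed the job in at about 25 s; no verdict came back, and the stand step was confirmed only by my own camera measurements.

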